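# Find the balance point of a mobile's crossbar with a hook and hang it on the drying rail

### The job

The mobile's crossbar stands on its two freshly painted figures. Take the empty wooden carrier off the drying rail and, touching the wet piece only with the carrier's hook, lift the crossbar a little at trial points until it comes up off the table level, without tipping; then hang it by the carrier on the rail, centred over the green tape, level and still. Never let the crossbar tip steeply, do not touch it or its figures with the gripper or arm, and leave the glue bottle, jar lid and paint jar where they are.

Things in the scene. Friction and masses are not known exactly. Their poses are not given: they have to be found in the camera images.
- crossbar: Loose mobile crossbar: light wooden bar 200 x 14 x 14 mm (30 g), standing on two painted figures 84 mm high fixed rigidly under it 75 mm either side of its middle: green fir at its +y end, red toadstool at -y. Origin: middle of the bar's underside (84 mm above the table at the start); y along the bar, z up. Figures weigh 30 to 145 g each, unseen: the balance point lies within 42 mm of the middle, towards either.
- fir_foot (a point): Centre of the underside of the fir's flat foot (foot 40 mm across, fir 52 mm at its widest), on the table at the start. The bar between the two figures is clear for about 98 mm.
- toadstool_foot (a point): Centre of the underside of the toadstool's flat foot (foot 40 mm across, cap 52 mm). The whole piece's centre of mass lies 34 to 45 mm below the bar's underside: hung from one point off balance it tips, heavy end down, and settles at an angle (4 mm off gives about 6 degrees).
- carrier: Loose carrier, 130 g, hanging on the rail at the start: a wooden saddle (upside-down V, legs sloping 45 degrees, 47 mm wide, 36 mm along the rail) with an upright grip tab on top and a dark steel hook (10 mm rod) below. Origin: on the rail's axis when seated; y along the rail, x towards its open side (away from the robot), z up. Legs end 9 mm below the origin.
- hook_seat (a point): Bottom of the hook's trough, where the bar's underside rests: 83 mm below the carrier's origin, at its x = 0. The rod goes down at x = -21 mm (robot's side), under (93 mm below the origin), and up to a tip at x = +23 mm, 59 mm below the origin. On +x the carrier is open from 9 to 59 mm below the origin: rail and bar pass in and out there.
- grip_tab (a point): Middle of the carrier's flat wooden grip tab, 45 mm above the carrier's origin; 16 mm thick (x), 36 mm wide (y), clear from 25 to 63 mm above the origin; grip it from above.
- rail: Fixed drying rail: a level steel tube, 16 mm in diameter, its axis 250 mm above the table, between two wooden posts (26 mm at the widest, on round feet 64 mm across) 490 mm apart. Origin: on the table under the rail's middle; y along the rail, z up; its -x side faces the robot.
- tape: Green band of tape, 22 mm wide, round the rail: where the carrier is to hang. Origin: middle of the band, on the rail's axis; y along the rail.
- glue: Loose yellow glue bottle with a black cap, 48 mm in diameter, 130 mm tall; bystander. Origin: centre of its underside.
- jar_lid: Loose green screw lid, 80 mm in diameter, 14 mm high, lying flat; bystander. Origin: centre of its underside.
- paint_jar: Loose orange paint jar with a white cap, 60 mm in diameter, 65 mm tall; bystander. Origin: centre of its underside.
Not all that is in view belongs to the job. Several things have the shape of the carrier; the one meant has the colours described above.

How it is judged:
By the outcome, as a careful person would: the job done as asked, in the order asked, and still so for the second after the job is handed in, with the robot touching nothing.
It also fails if it takes over 72 s, if anything falls off the work surface, if the arm or the gripper's body presses on something with over 40 N, if the wrist force passes 120 N, or if a joint passes its speed limit or range.

### The arm

A 7-joint arm with a two-finger parallel gripper is mounted at the origin on the work surface. World frame = base frame: x ahead of the robot, y to its left, z up, the work surface at z = 0. Lengths are in mm, angles in rad, forces in N, time in s.
With the tool pointing down it reaches from about 425 to 950 mm from the base axis. Payload 16.7 kg.
Tool frame: the origin (TCP) lies on the centre line of the jaws, within the pads' length; the fingertips stand 11 mm ahead of it and the grasp point (between the pads) lies 8 mm behind it; x points along the fingers, y is the direction in which the jaws open and shut, and the axes are right-handed (so a half turn about x gives the same grasp; the last joint's range is limited). The gripper opens to 94 mm and grips with 3 to 60 N. Pads are 16 mm wide; open, the fingers measure 119 mm over their backs; the gripper's body (75 mm by 177 mm) begins 78 mm behind the grasp point.
Start: joints at [-1.347, 0.426, 0.074, 1.606, -0.034, 1.111, -0.067], TCP at [245.853, 628.595, 216.467] pointing down, gripper open.
Joint ranges: [-2.85, 2.85], [-0.5, 2.14], [-1.23, 1.37], [0.21, 2.46], [-1.02, 4.16], [0.16, 2.05], [-2.73, 2.73]. Speed limits (rad/s): [1.89, 1.89, 2.39, 2.39, 3.01, 3.01, 3.01].

### API

Orientations are given as a 3x3 rotation matrix whose columns are the frame's x, y, z axes.
In Python, from plant import ctrl gives the robot as it stands.
- The arm moves only by the shell command python3 -m handwheel 'ROWS'. ROWS is JSON, one flat list of numbers, 5 for each row, row after row: the shift along the world's x, y, z in cm, then the turn about the world's z in degrees, then the opening, from -1 (shut) to 1 (fully open). In form: [dx, dy, dz, roll, grip, dx, dy, dz, roll, grip, ...]. A call has 1 to 5 rows; each row shifts and turns the commanded pose from where the row before left it; what a row does not reach is not made up. A row lasts 1/12 s, in which the tool goes at most 41.7 mm and 7.16 degrees, less where a joint would pass 70% of its speed; a pose out of reach is approached as far as the arm can. A call with a gripper value outside its range is refused whole. The fingers move at their own pace and stop on an object; the grip force is fixed at half the most. Time passes only in rows, so rows that do not move let the fingers close. It gives the time, the measured TCP pose, the force and the opening at its end, in the units of the state.
- ctrl.get_state(): the state, without advancing time (a new reading comes with each control period).
- ctrl.capture(name): name is "scene" or "top"; returns a dict with "frame" (384x512x3 uint8, blue, green, red), "K" (3x3 intrinsics, pixels), "rvec" (rotation vector, rad) and "tvec" (3), from world to camera coordinates, as OpenCV has them. Camera axes: x right, y down, z forward; pixel columns grow to the right and rows downward; lengths in mm; the calibration is good to about 2 mm. A picture is of the moment at which its call begins. There is no depth.
- ctrl.finish_job(): hands the job in, once; it reports no verdict.
The state is a dict: "time": time; "qpos": joint angles; "joint_vel": joint speeds; "tau": joint torques, N m; "eef_pos": TCP position; "ee_rot": TCP orientation; "wrist_force": force on the tool from outside, world axes, zero at the start; "moment": the same for the moment, N m; "opening": finger opening in mm.
Only numpy, scipy, OpenCV 4.12 (cv2) and the standard library are available. Lean on these libraries where they do the work, as an engineer would, in place of code of your own. Each camera call takes 0.05 s, during which the arm holds its last target.

## Working session

There is one attempt and no reset: what is moved stays moved. The work goes in short steps, Python scripts to look and compute and a shell command to move; the robot and the scene stay as the last step left them, time stands still between calls to the robot, and variables do not carry over. Pictures are saved under pics/ and viewed, and the job is handed in when it is done.

```bash
ls; mkdir -p pics
python3 - <<'E'
from plant import ctrl
import cv2
s=ctrl.get_state(); print(s)
for n in("scene","top"):
    c=ctrl.capture(n); cv2.imwrite(f"pics/{n}0.png",c["frame"]); print(n,c["K"],c["rvec"],c["tvec"])
E
```

```text
pics
{'time': 0.0, 'qpos': array([-1.34747736,  0.42672085,  0.07382958,  1.60659319, -0.03411144,
        1.11082479, -0.06709296]), 'joint_vel': array([-8.29570993e-04,  1.75292931e-03,  1.19352213e-03,  1.08639257e-03,
       -6.18274518e-04,  7.83240998e-04, -2.06272417e-06]), 'tau': array([-6.81286001e-04, -9.35803986e+01,  3.66628021e+00, -4.54201663e+01,
       -4.90906939e-02,  1.98317261e-02,  1.00246989e-04]), 'eef_pos': array([245.71963865, 628.22713357, 215.78851183]), 'ee_rot': array([[-3.98226480e-04,  3.64251142e-01,  9.31300675e-01],
       [-1.22442526e-03,  9.31299873e-01, -3.64251352e-01],
       [-9.99999171e-01, -1.28536260e-03,  7.51300297e-05]]), 'wrist_force': array([-0.38450494,  0.12822164, -0.48948089]), 'moment': array([-0.04184094, -0.06421077,  0.01244662]), 'opening': 94.02698921143666}
scene [[471.52018247   0.         265.5725046 ]
 [  0.         471.52018247 194.78584347]
 [  0.           0.           1.        ]] [ 1.46582051  2.20302568 -0.76572547] [ 224.71883706 -268.62486274 1937.11088698]
top [[347.31991443   0.         257.19520012]
 [  0.         347.31991443 197.92746878]
 [  0.           0.           1.        ]] [ 2.2180794 -2.1571906  0.1226204] [-62.25826119 540.02489561 977.92806322]
```

View pics/scene0.png

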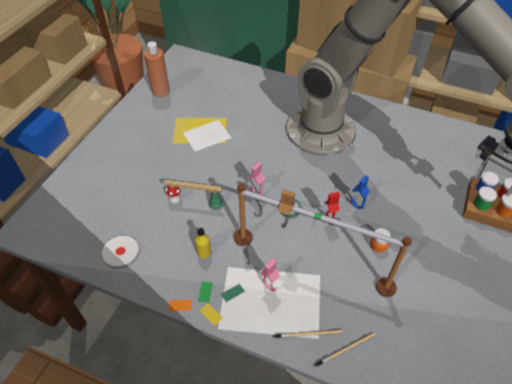

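View pics/top0.png

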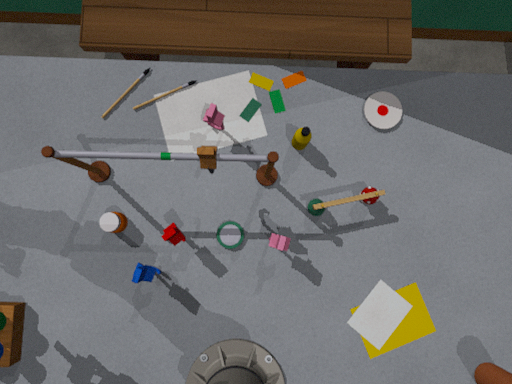

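The scene view shows the crossbar at (195,186), carrier at (287,203) and tape at (318,215). In the top view they're at (345,200), (207,157) and (166,156). I'll zoom in to get exact pixels.

```bash
cat > h.py <<'E'
import cv2,numpy as np
from plant import ctrl
def proj(c,P):
    return cv2.projectPoints(np.float64(P).reshape(-1,3),c["rvec"],c["tvec"],c["K"],None)[0].reshape(-1,2)
def ray(c,uv):
    R=cv2.Rodrigues(c["rvec"])[0]; d=R.T@np.linalg.solve(c["K"],[uv[0],uv[1],1]); o=-R.T@c["tvec"].ravel(); return o,d
def onz(c,uv,z):
    o,d=ray(c,uv); return o+d*(z-o[2])/d[2]
def tri(c1,u1,c2,u2):
    P=[c["K"]@np.c_[cv2.Rodrigues(c["rvec"])[0],c["tvec"].ravel()] for c in(c1,c2)]
    X=cv2.triangulatePoints(P[0],P[1],np.float64(u1),np.float64(u2)).ravel(); return X[:3]/X[3]
def crop(f,x0,y0,x1,y1,s,name):
    cv2.imwrite("pics/"+name,cv2.resize(f[y0:y1,x0:x1],None,fx=s,fy=s,interpolation=cv2.INTER_CUBIC))
E
python3 - <<'E'
from h import *
import pickle
t=cv2.imread("pics/top0.png");s=cv2.imread("pics/scene0.png")
crop(t,290,90,420,220,6,"t_a.png".replace("a","bar")) if 0 else crop(t,290,90,420,190+30,4,"t_bar.png")
crop(t,30,130,290,260,3,"t_rail.png")
crop(s,155,165,255,265,6,"s_bar.png")
crop(s,230,170,420,310,4,"s_rail.png")
E
```

```text
(no output)
```

View pics/t_bar.png

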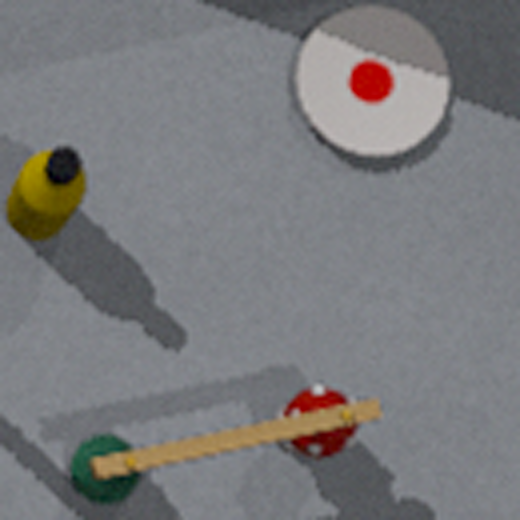

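View pics/t_rail.png

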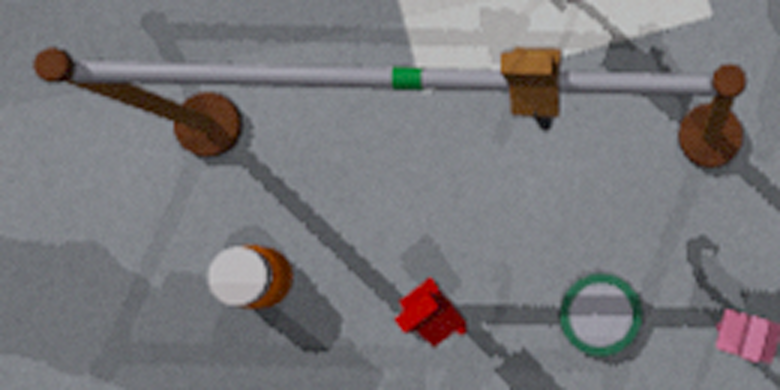

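View pics/s_bar.png

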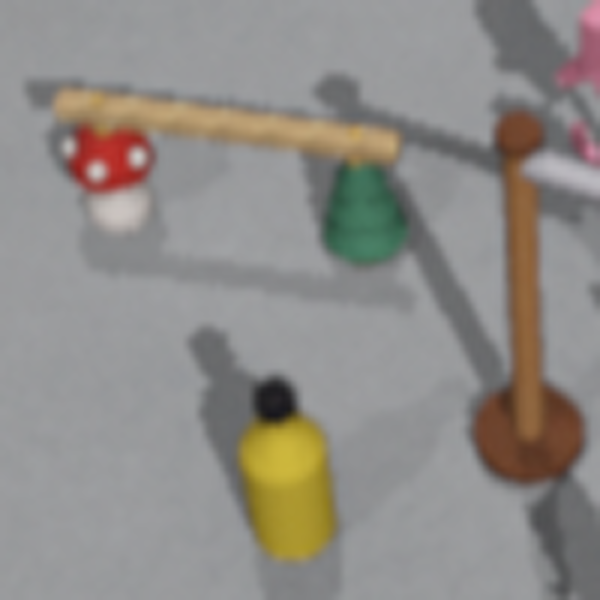

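View pics/s_rail.png

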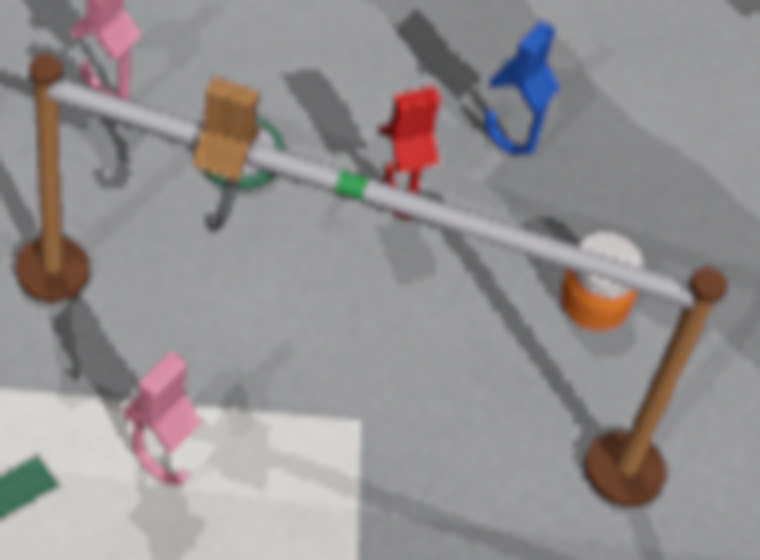

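Run:
```python
from h import *
import pickle
T=ctrl.capture("top");S=ctrl.capture("scene")
pickle.dump((T,S),open("c0.pkl","wb"))
np.set_printoptions(precision=1,suppress=True)
t=lambda x,y,s,a,b:(x/s+a-.0,y/s+b)
tr=lambda x,y:t(x,y,3,30,130); sr=lambda x,y:t(x,y,4,230,170)
tb=lambda x,y:t(x,y,4,290,90); sb=lambda x,y:t(x,y,6,155,165)
def show(n,a,b,z=None):
    X=tri(T,a,S,b);print(n,X, onz(T,a,z) if z else "", onz(S,b,z) if z else "", "rep",proj(T,X)[0]-a)
show("tape",tr(407,78),sr(351,184),250)
show("post tops L",tr(53,64),sr(708,283),262)
show("post tops R",tr(730,80),sr(45,68),262)
print("rail pts",[onz(T,tr(*p),250) for p in((110,72),(250,75),(600,82),(680,84))])
print("rail S",[onz(S,sr(*p),250) for p in((60,90),(170,124),(450,213),(660,282))])
print("bar T",onz(T,tb(103,467),97),onz(T,tb(376,410),97))
print("bar S",onz(S,sb(395,145),91),onz(S,sb(58,104),91))
print("tab top T",onz(T,tr(530,53),313), "saddle right edge..", onz(T,tr(560,83),260))
print("tab topS",onz(S,sr(235,86),313))
print("foot L/R",onz(T,tr(207,125),8),onz(T,tr(710,135),8))
print("cam",[ray(c,(0,0))[0] for c in(T,S)])
print("glue",onz(T,tb(64,165),130),"lid",onz(T,tr(600,314),14),"jar",onz(T,tr(240,276),65), "glueS",onz(S,sb(275,398),130))
print("pink/red holders",[onz(T,p,60) for p in((213,117),(173,234),(279,242),(145,273))])
```

```text
tape [610.2 165.2 250.3] [610.  165.7 250. ] [610.1 164.9 250. ] rep [ 0.2 -0.1]
post tops L [608.2 416.5 268.6] [609.7 420.1 262. ] [603.1 417.3 262. ] rep [-0.1  0.1]
post tops R [611.9 -73.8 269. ] [613.7 -75.2 262. ] [606.6 -75.9 262. ] rep [-0.4  0.1]
rail pts [array([607.5, 385. , 250. ]), array([608.5, 282. , 250. ]), array([611.6,  21.7, 250. ]), array([612. , -38.4, 250. ])]
rail S [array([612.6, -61.3, 250. ]), array([610.3,  25.6, 250. ]), array([606.8, 237.4, 250. ]), array([606.2, 387.7, 250. ])]
bar T [ 515.9 -203.2   97. ] [ 559.8 -388.1   97. ]
bar S [ 513.9 -198.3   91. ] [ 562.4 -389.3   91. ]
tab top T [617.4  66.8 313. ] saddle right edge.. [607.8  50.6 260. ]
tab topS [607.7  71.7 313. ]
foot L/R [606.6 416.2   8. ] [611.7 -73.7   8. ]
cam [array([ 453.2,  -24.3, 1022.7]), array([1414. ,  314.9, 1332.9])]
glue [ 712.2 -168.6  130. ] lid [433.9  28.1  14. ] jar [460.6 352.7  65. ] glueS [ 718.4 -165.3  130. ]
pink/red holders [array([764.8,  84.9,  60. ]), array([432.5, 181.7,  60. ]), array([ 418.2, -109.8,   60. ]), array([325.5, 252.1,  60. ])]
```

```bash
cat >> h.py <<'E'
def box(c,f,o,yaw,x,y,z,off,s,col):
    a=np.radians(yaw);R=np.array([[np.cos(a),-np.sin(a),0],[np.sin(a),np.cos(a),0],[0,0,1]])
    V=[(i,j,k) for i in x for j in y for k in z]
    p=(proj(c,[np.array(o)+R@np.array(v) for v in V])+.5-np.array(off))*s
    for i in range(8):
        for j in range(i):
            if sum(a!=b for a,b in zip(V[i],V[j]))==1: cv2.line(f,tuple(int(q) for q in p[i]),tuple(int(q) for q in p[j]),col,1)
E
python3 - <<'E'
from h import *
import pickle
T,S=pickle.load(open("c0.pkl","rb"))
def ov(c,x0,y0,x1,y1,s):
    f=cv2.resize(c["frame"][y0:y1,x0:x1],None,fx=s,fy=s,interpolation=cv2.INTER_CUBIC)
    o=(610.6,69,250)
    box(c,f,o,.45,(-8,8),(-18,18),(25,63),(x0,y0),s,(255,255,0))
    box(c,f,o,.45,(-23.5,23.5),(-18,18),(-9,-9.1),(x0,y0),s,(255,0,255))
    b=(537.5,-295,84)
    box(c,f,b,13.6,(-7,7),(-100,100),(0,14),(x0,y0),s,(255,0,0))
    return f
a=ov(T,180,135,235,180,7);b=ov(S,265,175,320,220,7)
cv2.imwrite("pics/ov1.png",np.hstack([a,b]))
a=ov(T,300,170,400,225,7)
b=ov(S,155,165,235,220,7)
cv2.imwrite("pics/ov2.png",a);cv2.imwrite("pics/ov3.png",b)
E
```

```text
(no output)
```

View pics/ov1.png

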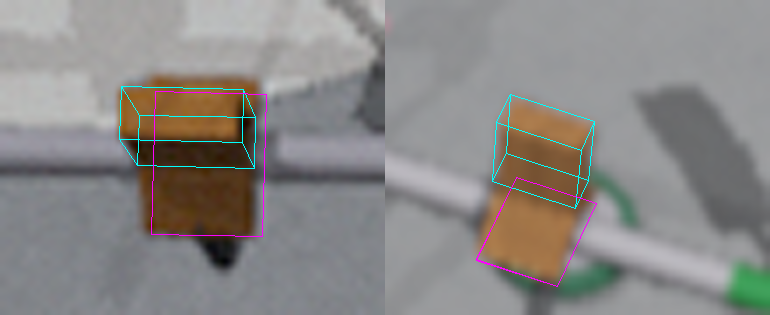

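View pics/ov2.png

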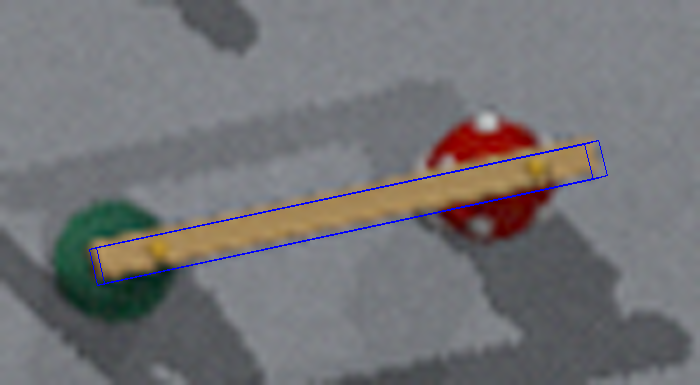

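View pics/ov3.png

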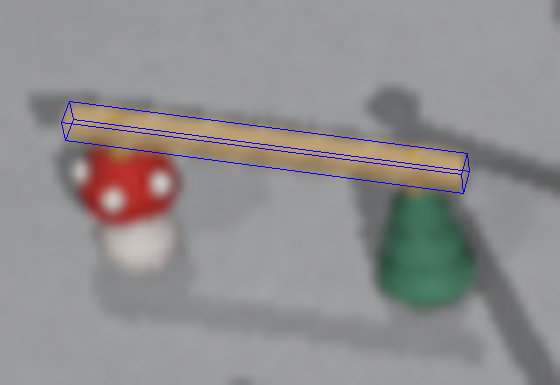

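```bash
python3 -m handwheel '[0,0,3.4,0,1, 0,0,3.4,0,1, 0.5,-0.8,3.4,0,1, 1.3,-2,3.2,-3.4,1, 1.8,-2.8,0,-3.4,1]'; python3 -m handwheel '[1.8,-2.8,0,-3.4,1, 1.8,-2.8,0,-3.4,1, 1.8,-2.8,0,-3.4,1, 1.8,-2.8,0,-3.4,1, 1.8,-2.8,0,-3.4,1]'; python3 -m handwheel '[1.8,-2.8,0,-3.4,1, 1.8,-2.8,0,-3.4,1, 1.8,-2.8,0,-3.4,1, 1.8,-2.8,0,-3.4,1, 1.8,-2.8,0,-3.4,1]'
```

```text
time: 0.62
eef_pos: [281.2, 575.2, 356.4]
ee_rot: [[0.002, 0.471, 0.882], [0.007, 0.882, -0.471], [-1.0, 0.007, -0.002]]
wrist_force: [1.8, 0.4, -0.0]
opening: 94.3
time: 1.03
eef_pos: [372.4, 431.0, 350.4]
ee_rot: [[-0.0, 0.711, 0.703], [0.0, 0.703, -0.711], [-1.0, -0.0, -0.0]]
wrist_force: [-0.2, 0.3, 0.8]
opening: 93.8
time: 1.45
eef_pos: [462.4, 291.0, 350.6]
ee_rot: [[-0.0, 0.886, 0.464], [0.0, 0.464, -0.886], [-1.0, 0.0, -0.0]]
wrist_force: [1.0, -0.2, 0.4]
opening: 93.8
```

```bash
python3 -m handwheel '[1.85,-2.75,0,-3.4,1, 1.85,-2.75,0,-3.4,1, 1.85,-2.75,0,-3.4,1, 1.85,-2.75,0,-3.4,1, 1.85,-2.75,0,-3.4,1]'; python3 -m handwheel '[1.85,-2.75,0,-3.4,1, 1.85,-2.75,0,-3.4,1, 1.85,-2.75,0,-3.4,1, 0,0,0,0,1, 0,0,0,0,1]'
python3 - <<'E'
from h import *
for n in("top","scene"):
    c=ctrl.capture(n);x0,y0=(130,100) if n=="top" else(240,110); crop(c["frame"],x0,y0,x0+130,y0+120,5,n+"1.png")
print(ctrl.get_state()["eef_pos"])
E
```

```text
time: 1.87
eef_pos: [554.9, 153.5, 350.6]
ee_rot: [[0.0, 0.983, 0.185], [0.0, 0.185, -0.983], [-1.0, 0.0, -0.0]]
wrist_force: [0.2, 1.3, -0.2]
opening: 94.0
time: 2.28
eef_pos: [610.3, 70.6, 350.1]
ee_rot: [[-0.0, 1.0, 0.008], [-0.001, 0.008, -1.0], [-1.0, -0.0, 0.001]]
wrist_force: [-0.1, 1.4, -0.5]
opening: 94.3
[609.56093105  73.26398267 350.20399297]
```

View pics/scene1.png

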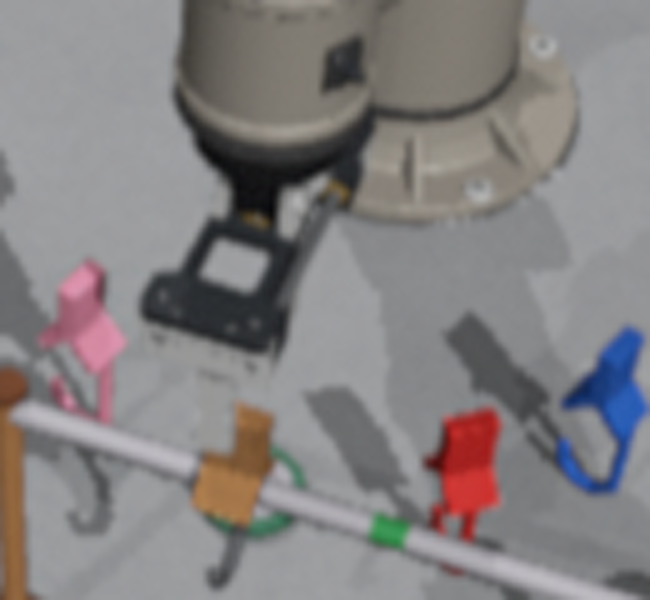

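```bash
python3 -m handwheel '[0,0,-1.5,0,1, 0,0,-1.5,0,1, 0,0,-1.5,0,1, 0,0,-1,0,1, 0,0,-0.5,0,1]'; python3 -m handwheel '[0,0,0,0,1]'
python3 - <<'E'
from h import *
for n in("top","scene"):
    c=ctrl.capture(n);x0,y0=(160,100) if n=="top" else(240,150); crop(c["frame"],x0,y0,x0+80,y0+80,6,n+"2.png")
a=cv2.imread("pics/top2.png");b=cv2.imread("pics/scene2.png");cv2.imwrite("pics/b2.png",cv2.resize(np.hstack([a,b]),None,fx=.82,fy=.82))
print(ctrl.get_state()["eef_pos"])
E
```

```text
time: 2.8
eef_pos: [609.0, 73.8, 289.3]
ee_rot: [[-0.001, 1.0, 0.013], [0.0, 0.013, -1.0], [-1.0, -0.001, -0.0]]
wrist_force: [0.6, -0.3, 0.4]
opening: 94.1
time: 2.88
eef_pos: [609.3, 73.4, 289.7]
ee_rot: [[-0.001, 1.0, 0.012], [-0.0, 0.012, -1.0], [-1.0, -0.001, 0.0]]
wrist_force: [-0.4, 0.3, 0.5]
opening: 93.8
[609.99616011  72.97722501 291.08219085]
```

View pics/b2.png

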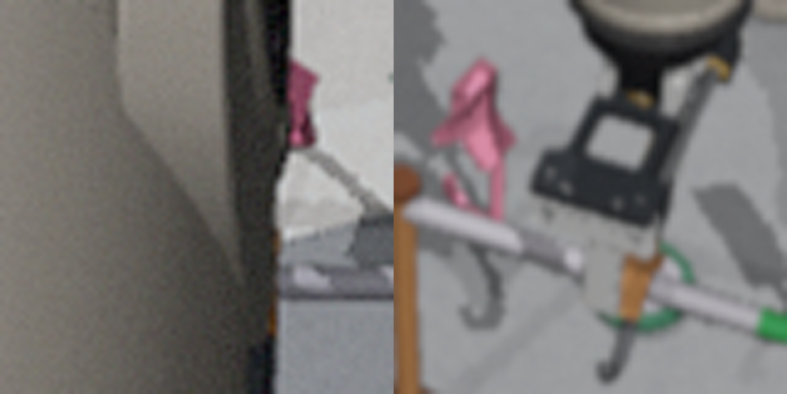

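Run:
```python
from h import *
c=ctrl.capture("scene")
f=c["frame"]; x0,y0,s=255,180,10
f=cv2.resize(f[y0:y0+50,x0:x0+60],None,fx=s,fy=s,interpolation=cv2.INTER_CUBIC)
box(c,f,(610,73,279),.7,(47,59),(-8,8),(0,40),(x0,y0),s,(255,255,0))
box(c,f,(610.6,71,250),.45,(-8,8),(-18,18),(25,63),(x0,y0),s,(0,0,255))
cv2.imwrite("pics/ov4.png",f)
```

```text
(no output)
```

View pics/ov4.png

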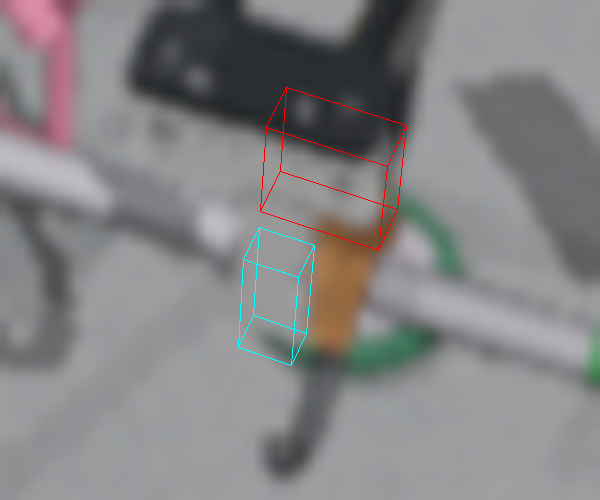

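The finger model matches the picture, so the tab is between the pads. Closing now.

```bash
python3 -m handwheel '[0,0,0,0,-1, 0,0,0,0,-1, 0,0,0,0,-1, 0,0,0,0,-1, 0,0,0,0,-1]'; python3 -m handwheel '[0,0,0,0,-1, 0,0,0,0,-1, 0,0,0,0,-1, 0,0,0,0,-1, 0,0,0,0,-1]'
```

```text
time: 3.45
eef_pos: [609.9, 72.6, 290.6]
ee_rot: [[0.0, 1.0, 0.011], [0.0, 0.011, -1.0], [-1.0, 0.0, -0.0]]
wrist_force: [-0.4, -0.2, -0.4]
opening: 64.4
time: 3.87
eef_pos: [609.9, 72.6, 290.4]
ee_rot: [[-0.0, 1.0, 0.011], [-0.0, 0.011, -1.0], [-1.0, -0.0, 0.0]]
wrist_force: [-1.4, -0.1, 0.3]
opening: 31.1
```

```bash
python3 -m handwheel '[0,0,0,0,-1, 0,0,0,0,-1, 0,0,0,0,-1, 0,0,0,0,-1, 0,0,0,0,-1]';python3 -m handwheel '[0,0,0,0,-1, 0,0,0,0,-1, 0,0,0,0,-1]'
```

```text
time: 4.28
eef_pos: [610.2, 72.6, 290.7]
ee_rot: [[0.001, 1.0, 0.011], [0.0, 0.011, -1.0], [-1.0, 0.001, -0.0]]
wrist_force: [4.1, 0.7, 0.6]
opening: 15.7
time: 4.53
eef_pos: [610.2, 72.6, 290.7]
ee_rot: [[0.001, 1.0, 0.011], [0.0, 0.011, -1.0], [-1.0, 0.001, -0.0]]
wrist_force: [4.7, 0.5, 0.2]
opening: 16.1
```

```bash
python3 -m handwheel '[0,0,0.8,0,-1, 0,0,1.3,0,-1, 0,0,1.3,0,-1, 0,0,0,0,-1, 0,0,0,0,-1]'; python3 -m handwheel '[-1,0,0,0,-1, -2,0,0,0,-1, -2,0,0,0,-1, -1.7,0,0,0,-1, -0.8,0,0,0,-1]'; python3 -m handwheel '[0,0,0,0,-1]'
python3 - <<'E'
from h import *
c=ctrl.capture("scene"); crop(c["frame"],230,100,390,250,4,"s5.png")
E
```

```text
time: 4.95
eef_pos: [609.7, 72.6, 324.6]
ee_rot: [[-0.0, 1.0, 0.011], [0.0, 0.011, -1.0], [-1.0, -0.0, -0.0]]
wrist_force: [-0.1, 0.4, -2.1]
opening: 15.7
time: 5.37
eef_pos: [532.2, 72.4, 323.6]
ee_rot: [[-0.002, 1.0, 0.011], [0.0, 0.011, -1.0], [-1.0, -0.002, -0.0]]
wrist_force: [-0.7, 0.1, -0.6]
opening: 15.9
time: 5.45
eef_pos: [533.0, 72.7, 324.2]
ee_rot: [[-0.001, 1.0, 0.012], [0.001, 0.012, -1.0], [-1.0, -0.001, -0.001]]
wrist_force: [0.7, -0.0, -1.3]
opening: 15.8
```

View pics/s5.png

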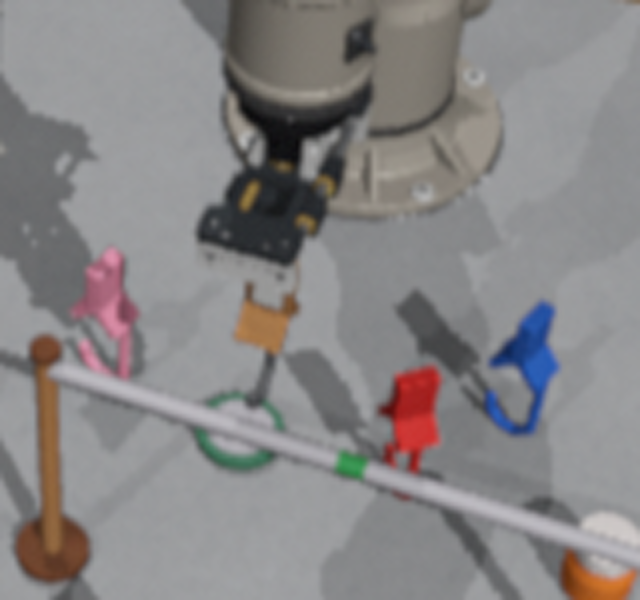

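The carrier is off the rail and in the gripper. Next I go to the robot side of the crossbar.

```bash
python3 -m handwheel '[0,-1.5,0,0,-1, 0,-2.5,0,1,-1, -0.4,-2.9,0,1,-1, -0.4,-2.9,0,1,-1, -0.4,-2.9,0,1,-1]'; python3 -m handwheel '[-0.4,-2.9,0,1,-1, -0.4,-2.9,0,1,-1, -0.4,-2.9,0,1,-1, -0.4,-2.9,0,1,-1, -0.4,-2.9,0,1,-1]'; python3 -m handwheel '[-0.5,-2.9,0,1,-1, -0.7,-2.9,0,1,-1, -0.7,-2.5,0,1,-1, -0.7,-1.7,0,1,-1, -0.5,-1,0,0,-1]'; python3 -m handwheel '[0,0,0,0,-1, 0,0,0,0,-1, 0,0,0,0,-1]'
python3 - <<'E'
from h import *
import pickle
c=ctrl.capture("scene"); t=ctrl.capture("top");pickle.dump((t,c),open("c1.pkl","wb")); crop(c["frame"],130,90,290,240,4,"s6.png")
s=ctrl.get_state(); print(s["eef_pos"],s["wrist_force"],s["moment"])
E
```

```text
time: 5.92
eef_pos: [523.1, -55.8, 324.2]
ee_rot: [[-0.0, 0.997, 0.082], [-0.001, 0.082, -0.997], [-1.0, -0.0, 0.001]]
wrist_force: [1.1, -0.7, -0.4]
opening: 15.8
time: 6.33
eef_pos: [503.0, -201.0, 324.3]
ee_rot: [[-0.0, 0.986, 0.168], [-0.001, 0.168, -0.986], [-1.0, -0.0, 0.001]]
wrist_force: [0.6, -0.0, -1.9]
opening: 15.5
time: 6.75
eef_pos: [471.1, -312.0, 324.2]
ee_rot: [[-0.001, 0.972, 0.234], [-0.001, 0.234, -0.972], [-1.0, -0.001, 0.001]]
wrist_force: [0.5, -0.2, -1.4]
opening: 15.7
time: 7.0
eef_pos: [472.6, -308.3, 324.2]
ee_rot: [[-0.0, 0.972, 0.237], [0.0, 0.237, -0.972], [-1.0, -0.0, -0.0]]
wrist_force: [-0.1, 0.0, -1.0]
opening: 16.0
[ 472.60928554 -308.23575021  324.36521857] [ 1.29346263 -0.57347586 -1.46194821] [-0.04596244  0.07385688 -0.01444149]
```

View pics/s6.png

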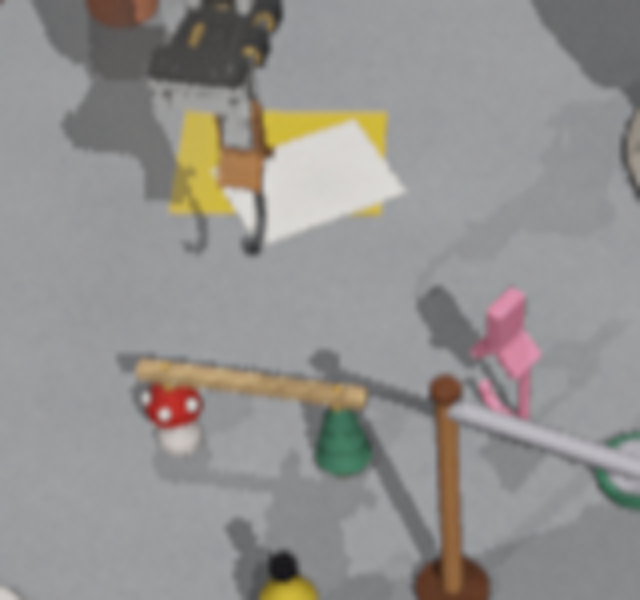

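```bash
python3 -m handwheel '[0,0,-2,0,-1, 0,0,-3.5,0,-1, 0,0,-3.5,0,-1, 0,0,-3.5,0,-1, 0,0,-2.6,0,-1]'; python3 -m handwheel '[0,0,0,0,-1, 0,0,0,0,-1]'
python3 - <<'E'
from h import *
c=ctrl.capture("scene");t=ctrl.capture("top"); crop(c["frame"],140,130,260,240,5,"s7.png");crop(t["frame"],290,160,410,250,5,"t7.png")
E
```

```text
time: 7.52
eef_pos: [471.7, -307.8, 170.9]
ee_rot: [[-0.001, 0.971, 0.237], [0.001, 0.237, -0.971], [-1.0, -0.001, -0.001]]
wrist_force: [-0.2, -0.3, -1.8]
opening: 15.7
time: 7.68
eef_pos: [471.8, -308.8, 173.3]
ee_rot: [[-0.002, 0.972, 0.236], [0.0, 0.236, -0.972], [-1.0, -0.002, -0.001]]
wrist_force: [1.0, -0.2, -0.1]
opening: 15.8
```

View pics/s7.png

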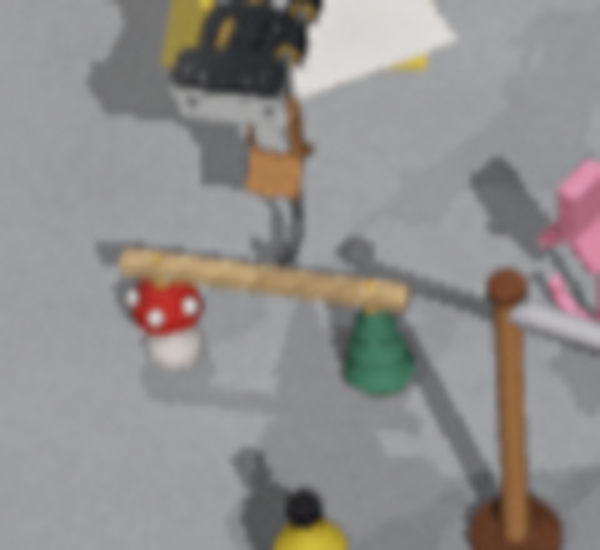

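View pics/t7.png

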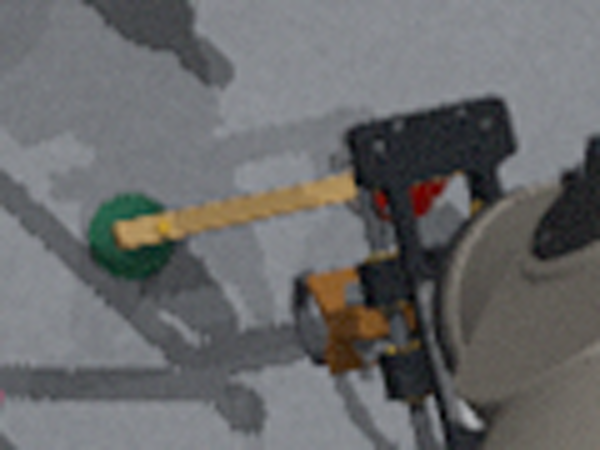

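```bash
cat >> h.py <<'E'
def avg(n=12):
    F=[];M=[];P=[]
    for i in range(n):
        ctrl.capture("scene"); s=ctrl.get_state(); F.append(s["wrist_force"]);M.append(s["moment"]);P.append(s["eef_pos"])
    print("t",round(s["time"],2),"F",np.mean(F,0).round(2),"sd",np.std(F,0).round(2),"M",np.mean(M,0).round(3),"sd",np.std(M,0).round(3),"P",np.mean(P,0).round(2),np.std(P,0).round(2))
E
python3 -m handwheel '[0.6,0.15,0,0,-1, 1.2,0.29,0,0,-1, 1.6,0.39,0,0,-1, 1.6,0.39,0,0,-1, 1.0,0.24,0,0,-1]'; python3 -m handwheel '[0.4,0.1,0,0,-1, 0,0,0,0,-1, 0,0,0,0,-1]'
python3 - <<'E'
from h import *
avg(12)
c=ctrl.capture("scene");t=ctrl.capture("top"); crop(c["frame"],140,130,260,240,5,"s8.png");crop(t["frame"],290,160,410,250,5,"t8.png")
E
```

```text
time: 8.2
eef_pos: [535.0, -293.6, 174.3]
ee_rot: [[0.002, 0.971, 0.238], [-0.0, 0.238, -0.971], [-1.0, 0.002, 0.0]]
wrist_force: [0.4, 1.0, -1.6]
opening: 16.2
time: 8.45
eef_pos: [535.5, -294.0, 173.6]
ee_rot: [[-0.0, 0.972, 0.236], [-0.0, 0.236, -0.972], [-1.0, -0.0, 0.0]]
wrist_force: [-0.8, 0.2, -1.2]
opening: 16.0
t 9.05 F [-0.28  0.15 -1.43] sd [0.26 0.39 0.43] M [-0.049  0.065 -0.015] sd [0.024 0.03  0.021] P [ 535.5  -294.    173.57] [0.26 0.15 0.05]
```

View pics/s8.png

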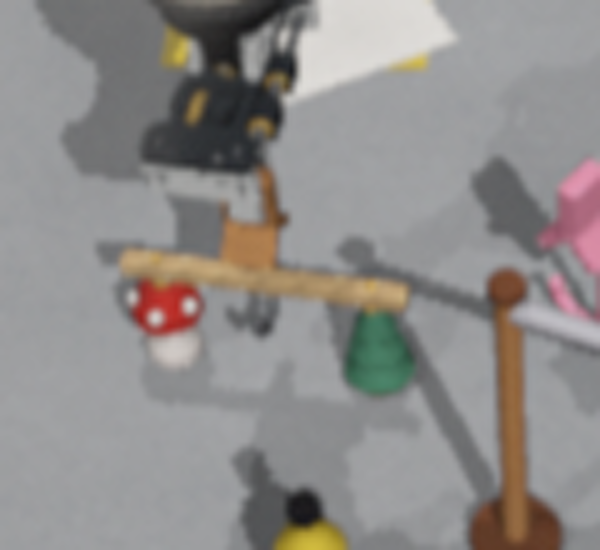

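View pics/t8.png

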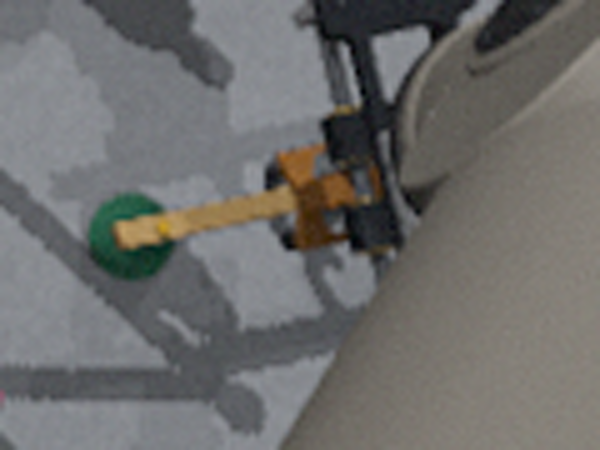

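```bash
cat >> h.py <<'E'
def barline(c):
    f=c["frame"]; hsv=cv2.cvtColor(cv2.GaussianBlur(f,(3,3),0),cv2.COLOR_BGR2HSV)
    m=cv2.inRange(hsv,(10,55,130),(25,150,255))
    n,l,st,ce=cv2.connectedComponentsWithStats(m)
    return m,n,l,st
E
python3 -m handwheel '[0.15,0,0.7,0,-1, 0,0,1,0,-1, 0,0,0.9,0,-1, 0,0,0.4,0,-1, 0,0,0,0,-1]'
python3 - <<'E'
from h import *
import pickle
avg(4)
c=ctrl.capture("scene");f=c["frame"]
hsv=cv2.cvtColor(f,cv2.COLOR_BGR2HSV)
for p in((170,183),(185,186),(200,187),(215,188)):
    print(p,[tuple(hsv[p[1]+d,p[0]]) for d in(-2,-1,0,1,2)])
print("carrier",[tuple(hsv[y,190]) for y in range(165,190,3)])
crop(f,140,130,260,240,5,"s9.png")
E
```

```text
time: 9.57
eef_pos: [538.0, -294.1, 205.1]
ee_rot: [[0.002, 0.972, 0.236], [-0.0, 0.236, -0.972], [-1.0, 0.002, 0.001]]
wrist_force: [0.4, -0.0, -1.7]
opening: 15.9
t 9.77 F [ 0.13  0.08 -1.06] sd [0.43 0.43 0.1 ] M [-0.097  0.077 -0.027] sd [0.025 0.028 0.03 ] P [ 537.41 -293.71  203.63] [0.18 0.1  0.4 ]
(170, 183) [(np.uint8(19), np.uint8(115), np.uint8(189)), (np.uint8(19), np.uint8(113), np.uint8(182)), (np.uint8(18), np.uint8(101), np.uint8(171)), (np.uint8(17), np.uint8(101), np.uint8(161)), (np.uint8(15), np.uint8(116), np.uint8(149))]
(185, 186) [(np.uint8(18), np.uint8(95), np.uint8(188)), (np.uint8(18), np.uint8(98), np.uint8(175)), (np.uint8(18), np.uint8(100), np.uint8(160)), (np.uint8(17), np.uint8(81), np.uint8(138)), (np.uint8(14), np.uint8(34), np.uint8(114))]
(200, 187) [(np.uint8(18), np.uint8(92), np.uint8(180)), (np.uint8(18), np.uint8(100), np.uint8(169)), (np.uint8(18), np.uint8(103), np.uint8(159)), (np.uint8(18), np.uint8(95), np.uint8(156)), (np.uint8(17), np.uint8(52), np.uint8(152))]
(215, 188) [(np.uint8(19), np.uint8(84), np.uint8(177)), (np.uint8(19), np.uint8(102), np.uint8(188)), (np.uint8(18), np.uint8(102), np.uint8(187)), (np.uint8(18), np.uint8(100), np.uint8(173)), (np.uint8(18), np.uint8(104), np.uint8(157))]
carrier [(np.uint8(20), np.uint8(6), np.uint8(131)), (np.uint8(12), np.uint8(29), np.uint8(134)), (np.uint8(15), np.uint8(138), np.uint8(174)), (np.uint8(15), np.uint8(141), np.uint8(170)), (np.uint8(14), np.uint8(117), np.uint8(168)), (np.uint8(108), np.uint8(8), np.uint8(160)), (np.uint8(18), np.uint8(84), np.uint8(171)), (np.uint8(18), np.uint8(102), np.uint8(163)), (np.uint8(120), np.uint8(3), np.uint8(95))]
```

View pics/s9.png

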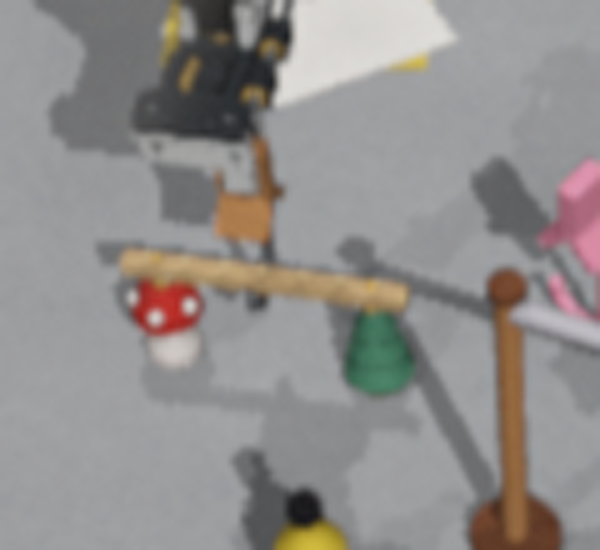

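```bash
cat >> h.py <<'E'
def blob(f):
    hsv=cv2.cvtColor(f,cv2.COLOR_BGR2HSV)
    m=cv2.inRange(hsv,(16,60,125),(22,135,255))
    m=cv2.morphologyEx(m,cv2.MORPH_OPEN,np.ones((2,2),np.uint8))
    n,l,st,ce=cv2.connectedComponentsWithStats(m)
    return m,l,st,ce
def bar(c,near,yaw=13.6,show=None):
    """returns image line (slope params) of the bar and tilt (deg, + = +y end up) given assumed yaw at position near"""
    f=c["frame"];m,l,st,ce=blob(f)
    k=[i for i in range(1,len(st)) if st[i,4]>15 and np.hypot(*(ce[i]-proj(c,near)[0]))<45]
    ys,xs=np.nonzero(np.isin(l,k)); p=np.c_[xs,ys].astype(np.float32)
    vx,vy,x0,y0=cv2.fitLine(p,cv2.DIST_HUBER,0,.01,.01).ravel()
    ang=np.degrees(np.arctan2(vy,vx)) if vx>0 else np.degrees(np.arctan2(-vy,-vx))
    a=np.radians(yaw);v=np.array([-np.sin(a),np.cos(a),0])
    def pa(t):
        q=proj(c,[near-90*(v*np.cos(t)+[0,0,np.sin(t)]),near+90*(v*np.cos(t)+[0,0,np.sin(t)])]);d=q[1]-q[0]
        d=d*np.sign(d[0]); return np.degrees(np.arctan2(d[1],d[0]))
    ts=np.radians(np.linspace(-30,30,121)); A=np.array([pa(t) for t in ts]); o=np.argsort(A)
    tilt=np.degrees(np.interp(ang,A[o],ts[o]))
    if show: 
        g=f.copy(); g[np.isin(l,k)]=(255,0,255); x,y=proj(c,near)[0].astype(int); crop(g,max(x-60,0),max(y-60,0),x+60,y+50,5,show)
    return round(float(tilt),2),round(float(ang),2),p.mean(0).round(2),len(p),(p[:,0].min(),p[:,0].max())
E
python3 - <<'E'
from h import *
import pickle
T,S=pickle.load(open("c0.pkl","rb"))
mid=np.array([537.5,-295,91.])
print(bar(S,mid),bar(pickle.load(open("c1.pkl","rb"))[1],mid),bar(ctrl.capture("scene"),mid,show="m9.png"))
E
python3 -m handwheel '[0,0,0.2,0,-1, 0,0,0.2,0,-1, 0,0,0.2,0,-1, 0,0,0.2,0,-1, 0,0,0,0,-1]';python3 -m handwheel '[0,0,0,0,-1]'
python3 - <<'E'
from h import *
mid=np.array([537.5,-295,91.])
avg(6);c=ctrl.capture("scene");print(bar(c,mid));crop(c["frame"],140,130,260,240,5,"s10.png")
E
```

```text
(-0.18, 7.57, array([194.17, 186.42], dtype=float32), 310, (np.float32(165.0), np.float32(222.0))) (-0.22, 7.59, array([194.11, 186.42], dtype=float32), 307, (np.float32(165.0), np.float32(222.0))) (-0.11, 7.52, array([194.05, 186.43], dtype=float32), 311, (np.float32(165.0), np.float32(222.0)))
time: 10.28
eef_pos: [537.5, -293.9, 211.9]
ee_rot: [[0.0, 0.972, 0.236], [-0.0, 0.236, -0.972], [-1.0, 0.0, 0.0]]
wrist_force: [-0.0, -0.1, -3.5]
opening: 15.5
time: 10.37
eef_pos: [537.4, -293.8, 211.6]
ee_rot: [[0.0, 0.972, 0.236], [-0.0, 0.236, -0.972], [-1.0, 0.0, 0.0]]
wrist_force: [0.0, -0.3, -2.7]
opening: 15.9
t 10.67 F [ 0.18 -0.65 -2.69] sd [0.36 0.55 0.39] M [-0.102  0.043 -0.015] sd [0.027 0.032 0.009] P [ 537.33 -293.8   211.42] [0.03 0.01 0.04]
(-2.52, 9.04, array([193.82, 185.59], dtype=float32), 319, (np.float32(165.0), np.float32(222.0)))
```

View pics/s10.png

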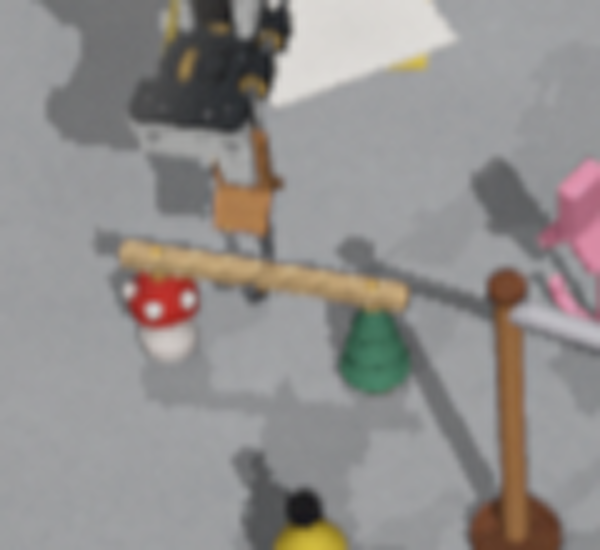

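View pics/m9.png

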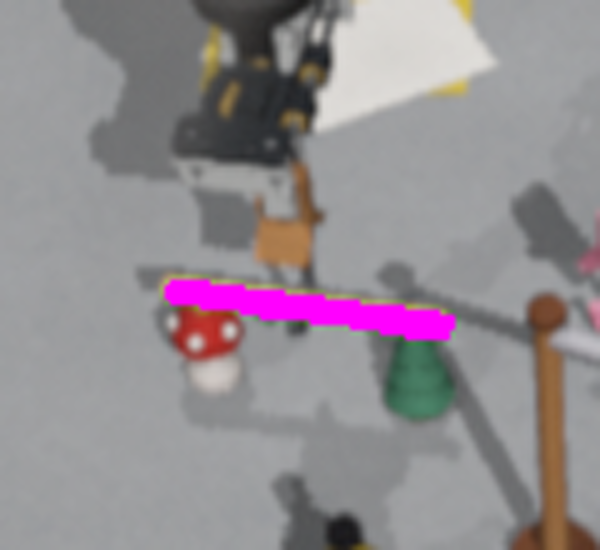

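Middle lift gives a tilt of -2.4° with the fir end staying down, so the balance point is towards the fir. I'll lower it, shift +24 mm and try again.

```bash
python3 -m handwheel '[0,0,-0.3,0,-1, 0,0,-0.3,0,-1, 0,0,-0.4,0,-1, 0,0,-0.3,0,-1, -0.2,0.75,0,0,-1]';python3 -m handwheel '[-0.2,0.8,0,0,-1, -0.17,0.78,0,0,-1, 0,0,0.4,0,-1, 0,0,0.3,0,-1, 0,0,0.2,0,-1]';python3 -m handwheel '[0,0,0.2,0,-1, 0,0,0.2,0,-1, 0,0,0,0,-1, 0,0,0,0,-1]'
python3 - <<'E'
from h import *
mid=np.array([537.5,-295,91.])
avg(6);c=ctrl.capture("scene");print(bar(c,mid));crop(c["frame"],140,130,260,240,5,"s11.png")
E
```

```text
time: 11.13
eef_pos: [535.0, -287.1, 197.7]
ee_rot: [[-0.001, 0.972, 0.235], [-0.001, 0.235, -0.972], [-1.0, -0.001, 0.0]]
wrist_force: [-1.1, -0.1, 0.1]
opening: 16.0
time: 11.55
eef_pos: [531.9, -270.4, 208.3]
ee_rot: [[0.001, 0.972, 0.236], [-0.0, 0.236, -0.972], [-1.0, 0.001, 0.0]]
wrist_force: [-0.2, -0.3, -2.9]
opening: 15.7
time: 11.88
eef_pos: [531.6, -270.6, 211.5]
ee_rot: [[-0.0, 0.972, 0.236], [0.0, 0.236, -0.972], [-1.0, 0.0, -0.0]]
wrist_force: [-0.4, -0.7, -2.0]
opening: 15.7
t 12.18 F [-0.13  0.27 -3.11] sd [0.38 0.67 0.7 ] M [ 0.049  0.066 -0.017] sd [0.024 0.028 0.024] P [ 531.56 -270.52  211.33] [0.02 0.03 0.03]
(2.11, 6.1, array([193.92, 185.69], dtype=float32), 312, (np.float32(165.0), np.float32(222.0)))
```

View pics/s11.png

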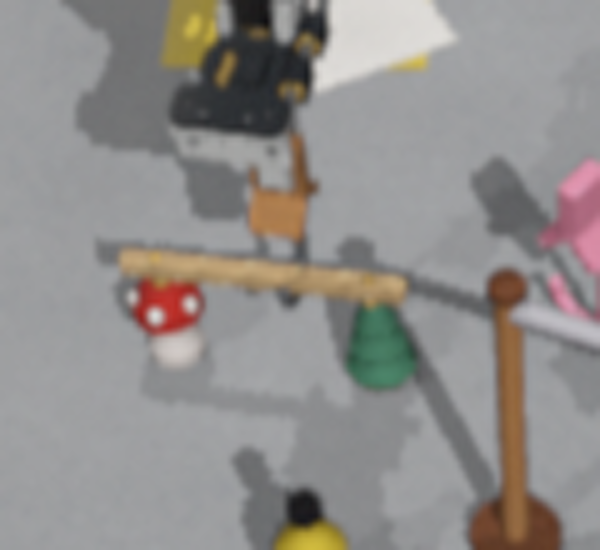

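Now it tilts +2.3° with the toadstool down, so the balance point lies between the two trials. Next point is about 18 mm from the middle.

```bash
python3 -m handwheel '[0,0,-0.3,0,-1, 0,0,-0.3,0,-1, 0,0,-0.4,0,-1, 0,0,-0.1,0,-1, 0.14,-0.58,0,0,-1]';python3 -m handwheel '[0,0,0.2,0,-1, 0,0,0.3,0,-1, 0,0,0.2,0,-1, 0,0,0.2,0,-1, 0,0,0.2,0,-1]';python3 -m handwheel '[0,0,0,0,-1, 0,0,0,0,-1]'
python3 - <<'E'
from h import *
mid=np.array([537.5,-295,91.])
avg(8);c=ctrl.capture("scene");print(bar(c,mid))
E
```

```text
time: 12.65
eef_pos: [533.0, -275.5, 200.0]
ee_rot: [[-0.001, 0.972, 0.237], [0.001, 0.237, -0.972], [-1.0, -0.001, -0.001]]
wrist_force: [0.2, 0.6, -0.7]
opening: 15.6
time: 13.07
eef_pos: [533.0, -276.2, 211.7]
ee_rot: [[0.0, 0.972, 0.236], [0.0, 0.236, -0.972], [-1.0, 0.0, -0.0]]
wrist_force: [0.6, -0.1, -2.7]
opening: 15.7
time: 13.23
eef_pos: [533.1, -276.2, 211.6]
ee_rot: [[0.0, 0.972, 0.236], [0.0, 0.236, -0.972], [-1.0, 0.0, -0.0]]
wrist_force: [-0.6, 0.7, -3.3]
opening: 16.1
t 13.63 F [-0.24  0.13 -2.92] sd [0.3  0.35 0.33] M [ 0.011  0.068 -0.   ] sd [0.03  0.023 0.016] P [ 533.02 -276.2   211.39] [0.02 0.06 0.04]
(2.34, 5.95, array([193.96, 185.63], dtype=float32), 309, (np.float32(165.0), np.float32(222.0)))
```

```bash
python3 -m handwheel '[0,0,-0.3,0,-1, 0,0,-0.3,0,-1, 0,0,-0.4,0,-1, 0,0,-0.1,0,-1, 0.14,-0.58,0,0,-1]';python3 -m handwheel '[0,0,0.2,0,-1, 0,0,0.3,0,-1, 0,0,0.2,0,-1, 0,0,0.2,0,-1, 0,0,0.2,0,-1]';python3 -m handwheel '[0,0,0,0,-1, 0,0,0,0,-1]'
python3 - <<'E'
from h import *
mid=np.array([537.5,-295,91.])
avg(8);c=ctrl.capture("scene");print(bar(c,mid))
E
```

```text
time: 14.1
eef_pos: [534.4, -281.3, 200.0]
ee_rot: [[-0.001, 0.972, 0.237], [0.001, 0.237, -0.972], [-1.0, -0.001, -0.001]]
wrist_force: [0.1, 0.1, -1.9]
opening: 15.7
time: 14.52
eef_pos: [534.5, -282.0, 211.7]
ee_rot: [[0.0, 0.972, 0.236], [0.0, 0.236, -0.972], [-1.0, 0.0, -0.0]]
wrist_force: [0.7, -0.2, -3.7]
opening: 16.0
time: 14.68
eef_pos: [534.5, -282.0, 211.6]
ee_rot: [[0.0, 0.972, 0.236], [0.0, 0.236, -0.972], [-1.0, 0.0, -0.0]]
wrist_force: [0.2, 0.3, -2.9]
opening: 15.8
t 15.08 F [ 0.02  0.11 -3.21] sd [0.58 0.44 0.32] M [-0.047  0.032  0.014] sd [0.042 0.023 0.015] P [ 534.41 -282.03  211.38] [0.03 0.05 0.03]
(2.42, 5.9, array([193.89, 185.55], dtype=float32), 305, (np.float32(165.0), np.float32(222.0)))
```

```bash
python3 -m handwheel '[0,0,-0.3,0,-1, 0,0,-0.3,0,-1, 0,0,-0.4,0,-1, 0,0,-0.1,0,-1, 0.14,-0.58,0,0,-1]';python3 -m handwheel '[0,0,0.2,0,-1, 0,0,0.3,0,-1, 0,0,0.2,0,-1, 0,0,0.2,0,-1, 0,0,0.2,0,-1]';python3 -m handwheel '[0,0,0,0,-1, 0,0,0,0,-1]'
python3 - <<'E'
from h import *
mid=np.array([537.5,-295,91.])
avg(8);c=ctrl.capture("scene");print(bar(c,mid));crop(c["frame"],140,130,260,240,5,"s12.png")
E
```

```text
time: 15.55
eef_pos: [535.8, -287.1, 200.0]
ee_rot: [[-0.001, 0.972, 0.237], [0.001, 0.237, -0.972], [-1.0, -0.001, -0.001]]
wrist_force: [1.4, 0.4, -1.2]
opening: 15.7
time: 15.97
eef_pos: [535.8, -287.8, 211.7]
ee_rot: [[0.0, 0.972, 0.236], [0.0, 0.236, -0.972], [-1.0, 0.0, -0.0]]
wrist_force: [0.2, 0.2, -2.5]
opening: 15.7
time: 16.13
eef_pos: [535.9, -287.8, 211.6]
ee_rot: [[0.0, 0.972, 0.236], [0.0, 0.236, -0.972], [-1.0, 0.0, -0.0]]
wrist_force: [-0.2, 0.3, -2.8]
opening: 15.3
t 16.53 F [ 0.31  0.06 -3.06] sd [0.47 0.24 0.66] M [-0.054  0.046 -0.017] sd [0.007 0.019 0.025] P [ 535.81 -287.83  211.38] [0.02 0.05 0.04]
(-3.17, 9.45, array([194.13, 185.55], dtype=float32), 317, (np.float32(165.0), np.float32(222.0)))
```

View pics/s12.png

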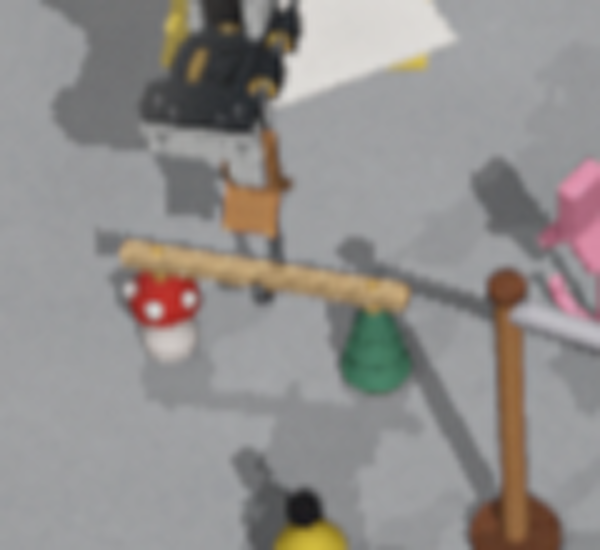

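```bash
python3 -m handwheel '[0,0,-0.3,0,-1, 0,0,-0.3,0,-1, 0,0,-0.4,0,-1, 0,0,-0.1,0,-1, -0.07,0.29,0,0,-1]';python3 -m handwheel '[0,0,0.2,0,-1, 0,0,0.3,0,-1, 0,0,0.2,0,-1, 0,0,0.2,0,-1, 0,0,0.2,0,-1]';python3 -m handwheel '[0,0,0,0,-1, 0,0,0,0,-1]'
python3 - <<'E'
from h import *
mid=np.array([537.5,-295,91.])
avg(8);c=ctrl.capture("scene");print(bar(c,mid));crop(c["frame"],140,130,260,240,5,"s13.png")
E
```

```text
time: 17.0
eef_pos: [535.0, -285.3, 200.0]
ee_rot: [[-0.001, 0.972, 0.235], [-0.0, 0.235, -0.972], [-1.0, -0.001, 0.0]]
wrist_force: [0.6, 0.8, -2.1]
opening: 16.0
time: 17.42
eef_pos: [535.2, -285.0, 211.8]
ee_rot: [[0.0, 0.972, 0.236], [-0.0, 0.236, -0.972], [-1.0, 0.0, 0.0]]
wrist_force: [1.1, 1.2, -3.0]
opening: 16.1
time: 17.58
eef_pos: [535.2, -285.0, 211.5]
ee_rot: [[0.0, 0.972, 0.236], [0.0, 0.236, -0.972], [-1.0, 0.0, -0.0]]
wrist_force: [-1.6, -0.1, -2.7]
opening: 15.9
t 17.98 F [-0.12  0.11 -3.28] sd [0.72 0.44 0.23] M [-0.043  0.048  0.008] sd [0.032 0.026 0.019] P [ 535.1  -284.99  211.37] [0.01 0.02 0.02]
(1.55, 6.46, array([193.89, 185.5 ], dtype=float32), 311, (np.float32(165.0), np.float32(222.0)))
```

View pics/s13.png

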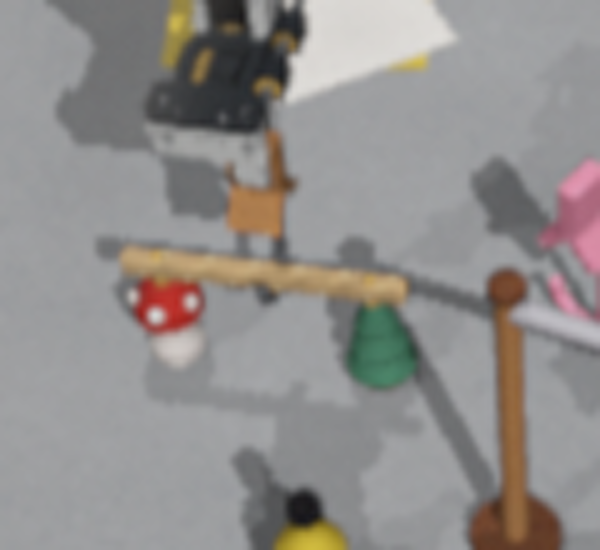

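It hangs nearly free at +1.7°, so I'm about 1.2 mm too far to the fir side. I'll correct by that and lift a bit higher.

```bash
python3 -m handwheel '[0,0,-0.3,0,-1, 0,0,-0.3,0,-1, 0,0,-0.4,0,-1, 0,0,-0.1,0,-1, 0.03,-0.12,0,0,-1]';python3 -m handwheel '[0,0,0.2,0,-1, 0,0,0.3,0,-1, 0,0,0.2,0,-1, 0,0,0.2,0,-1, 0,0,0.2,0,-1]';python3 -m handwheel '[0,0,0,0,-1, 0,0,0,0,-1]'
python3 - <<'E'
from h import *
mid=np.array([537.5,-295,91.])
avg(4);c=ctrl.capture("scene");print(bar(c,mid))
E
python3 -m handwheel '[0,0,0.2,0,-1, 0,0,0.2,0,-1, 0,0,0.2,0,-1, 0,0,0,0,-1, 0,0,0,0,-1]'
python3 - <<'E'
from h import *
mid=np.array([537.5,-295,91.])
for i in range(5):
    ctrl.capture("top");c=ctrl.capture("scene");print(bar(c,mid))
avg(4)
crop(c["frame"],140,130,260,240,5,"s14.png")
E
```

```text
time: 18.45
eef_pos: [535.3, -286.0, 200.0]
ee_rot: [[-0.001, 0.972, 0.236], [0.0, 0.236, -0.972], [-1.0, -0.001, -0.0]]
wrist_force: [0.0, -1.0, -0.1]
opening: 16.1
time: 18.87
eef_pos: [535.4, -286.2, 211.8]
ee_rot: [[0.0, 0.972, 0.236], [0.0, 0.236, -0.972], [-1.0, 0.0, -0.0]]
wrist_force: [0.1, 0.3, -3.5]
opening: 15.9
time: 19.03
eef_pos: [535.5, -286.2, 211.6]
ee_rot: [[0.0, 0.972, 0.236], [0.0, 0.236, -0.972], [-1.0, 0.0, 0.0]]
wrist_force: [-0.3, -0.2, -3.6]
opening: 15.6
t 19.23 F [-0.33  0.12 -3.3 ] sd [0.44 0.5  0.4 ] M [-0.057  0.042 -0.013] sd [0.025 0.013 0.027] P [ 535.4  -286.12  211.37] [0.02 0.02 0.04]
(-0.48, 7.76, array([194.  , 185.47], dtype=float32), 304, (np.float32(165.0), np.float32(222.0)))
time: 19.7
eef_pos: [535.6, -286.2, 217.7]
ee_rot: [[0.0, 0.972, 0.236], [-0.0, 0.236, -0.972], [-1.0, 0.0, 0.0]]
wrist_force: [0.2, 0.1, -3.3]
opening: 15.7
(-0.58, 7.82, array([193.81, 184.41], dtype=float32), 312, (np.float32(165.0), np.float32(222.0)))
(-0.43, 7.73, array([193.8 , 184.41], dtype=float32), 314, (np.float32(165.0), np.float32(222.0)))
(-0.48, 7.76, array([193.72, 184.41], dtype=float32), 313, (np.float32(165.0), np.float32(222.0)))
(-0.5, 7.76, array([193.73, 184.42], dtype=float32), 311, (np.float32(165.0), np.float32(222.0)))
(-0.48, 7.76, array([193.72, 184.41], dtype=float32), 313, (np.float32(165.0), np.float32(222.0)))
t 20.4 F [ 0.27 -0.13 -3.07] sd [0.48 0.19 0.41] M [-0.06   0.05  -0.007] sd [0.021 0.019 0.016] P [ 535.44 -286.21  217.45] [0.01 0.02 0.01]
```

View pics/s14.png

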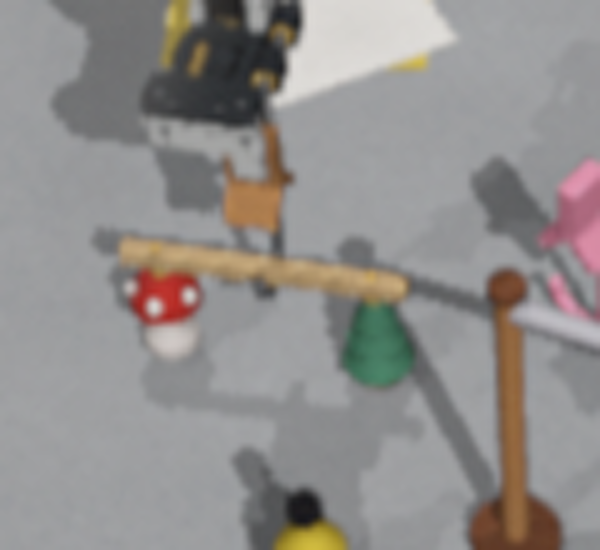

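It's fully off the table at -0.3° and steady. Lifting gently to carrying height.

```bash
python3 -m handwheel '[0,0,0.15,0,-1, 0,0,0.3,0,-1, 0,0,0.5,0,-1, 0,0,0.7,0,-1, 0,0,0.9,0,-1]';python3 -m handwheel '[0,0,0.9,0,-1, 0,0,0.9,0,-1, 0,0,0.9,0,-1, 0,0,0.9,0,-1, 0,0,0.9,0,-1]';python3 -m handwheel '[0,0,0.9,0,-1, 0,0,0.9,0,-1, 0,0,0.8,0,-1, 0,0,0.6,0,-1, 0,0,0.4,0,-1]';python3 -m handwheel '[0,0,0.2,0,-1, 0,0,0,0,-1, 0,0,0,0,-1]'
python3 - <<'E'
from h import *
mid=np.array([535.5,-296,201.])
for i in range(3):
    c=ctrl.capture("scene");print(bar(c,mid))
t=ctrl.capture("top")
crop(c["frame"],120,90,260,200,5,"s15.png");crop(t["frame"],280,130,430,250,5,"t15.png")
print(ctrl.get_state()["eef_pos"])
E
```

```text
time: 20.82
eef_pos: [535.3, -286.2, 243.6]
ee_rot: [[-0.0, 0.972, 0.236], [0.0, 0.236, -0.972], [-1.0, -0.0, -0.0]]
wrist_force: [-0.1, 0.2, -2.3]
opening: 15.7
time: 21.23
eef_pos: [535.5, -286.2, 289.1]
ee_rot: [[0.0, 0.972, 0.236], [-0.0, 0.236, -0.972], [-1.0, 0.0, 0.0]]
wrist_force: [0.2, -0.0, -2.9]
opening: 15.8
time: 21.65
eef_pos: [535.6, -286.3, 324.8]
ee_rot: [[0.0, 0.972, 0.236], [-0.0, 0.236, -0.972], [-1.0, 0.0, 0.0]]
wrist_force: [-0.2, 0.2, -2.9]
opening: 16.1
time: 21.9
eef_pos: [535.4, -286.1, 325.7]
ee_rot: [[-0.0, 0.972, 0.236], [0.0, 0.236, -0.972], [-1.0, -0.0, -0.0]]
wrist_force: [0.6, -0.9, -3.3]
opening: 16.0
(-0.6, 7.63, array([190.44, 162.93], dtype=float32), 319, (np.float32(160.0), np.float32(220.0)))
(-0.68, 7.68, array([190.45, 162.97], dtype=float32), 318, (np.float32(160.0), np.float32(220.0)))
(-0.65, 7.67, array([190.39, 162.95], dtype=float32), 319, (np.float32(160.0), np.float32(220.0)))
[ 535.34727414 -286.09149338  325.6276831 ]
```

View pics/s15.png

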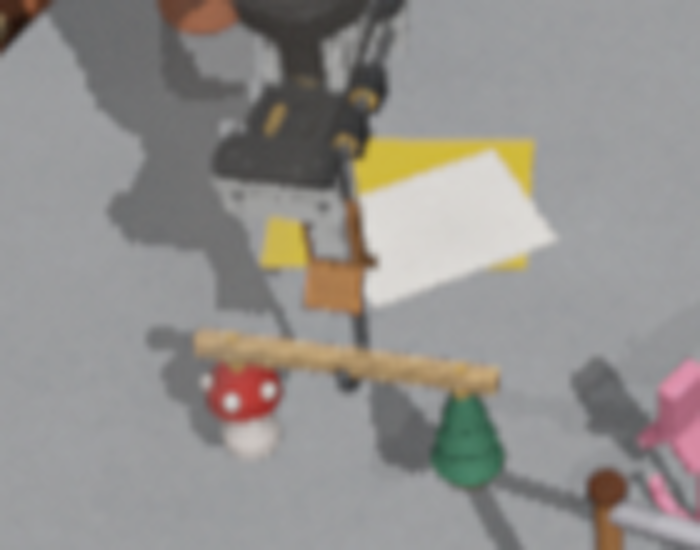

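View pics/t15.png

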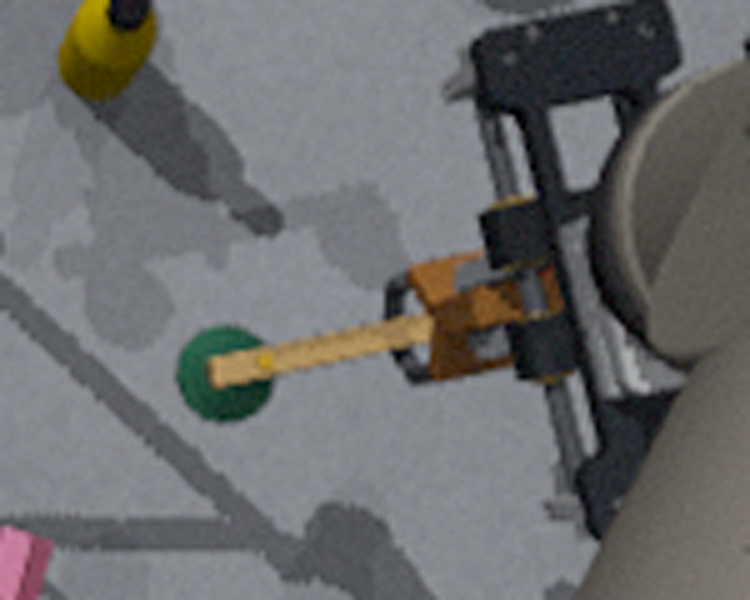

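```bash
python3 -m handwheel '[0,0.15,0,0,-1, 0,0.3,0,0,-1, 0,0.45,0,0,-1, 0,0.6,0,-0.2,-1, 0,0.75,0,-0.4,-1]';python3 -m handwheel '[0,0.9,0,-0.6,-1, 0,1.05,0,-0.6,-1, 0,1.2,0,-0.6,-1, 0,1.35,0,-0.6,-1, 0,1.5,0,-0.6,-1]';python3 -m handwheel '[0,1.5,0,-0.6,-1, 0,1.5,0,-0.6,-1, 0,1.5,0,-0.6,-1, 0,1.5,0,-0.6,-1, 0,1.5,0,-0.6,-1]';python3 -m handwheel '[0,1.5,0,-0.6,-1, 0,1.5,0,-0.6,-1, 0,1.5,0,-0.6,-1, 0,1.5,0,-0.6,-1, 0,1.5,0,-0.6,-1]'
python3 - <<'E'
from h import *
s=ctrl.get_state();print(s["eef_pos"],s["wrist_force"])
c=ctrl.capture("scene");crop(c["frame"],120,60,320,220,4,"s16.png")
print(bar(c,s["eef_pos"]+np.array([0,-10,-117]),np.degrees(np.arctan2(s["ee_rot"][1,1],s["ee_rot"][0,1]))))
E
```

```text
time: 22.52
eef_pos: [535.4, -263.2, 325.9]
ee_rot: [[-0.0, 0.974, 0.225], [-0.0, 0.225, -0.974], [-1.0, -0.0, -0.0]]
wrist_force: [-0.1, -0.2, -2.8]
opening: 15.7
time: 22.93
eef_pos: [535.4, -202.6, 326.0]
ee_rot: [[0.0, 0.985, 0.173], [0.0, 0.173, -0.985], [-1.0, 0.0, -0.0]]
wrist_force: [0.4, 0.3, -3.2]
opening: 15.8
time: 23.35
eef_pos: [535.3, -127.2, 326.0]
ee_rot: [[0.0, 0.993, 0.122], [0.0, 0.122, -0.993], [-1.0, 0.0, -0.0]]
wrist_force: [0.4, 0.1, -3.8]
opening: 15.8
time: 23.77
eef_pos: [535.2, -52.2, 326.1]
ee_rot: [[0.0, 0.998, 0.07], [0.0, 0.07, -0.998], [-1.0, 0.0, -0.0]]
wrist_force: [0.4, 0.2, -3.4]
opening: 15.7
[535.20872424 -52.23639374 326.05801616] [ 0.40630772  0.18762971 -3.37467412]
(-0.42, 15.11, array([256.94, 184.33], dtype=float32), 334, (np.float32(227.0), np.float32(287.0)))
```

View pics/s16.png

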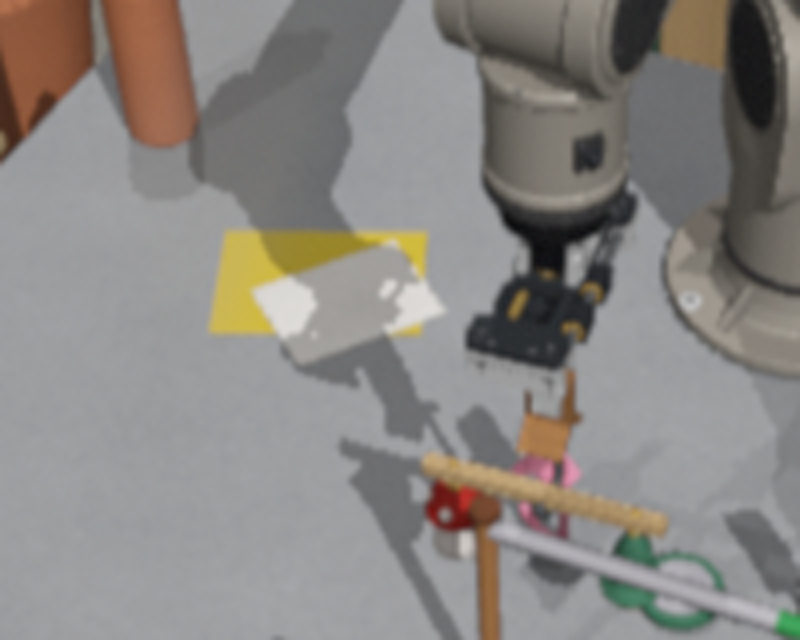

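```bash
python3 -m handwheel '[0,1.5,0,-0.5,-1, 0,1.5,0,-0.5,-1, 0,1.5,0,-0.5,-1, 0,1.5,0,-0.5,-1, 0,1.5,0,-0.5,-1]';python3 -m handwheel '[0,1.5,0,-0.5,-1, 0,1.5,0,-0.3,-1, 0,1.5,0,-0.2,-1, 0,1.5,0,0,-1, 0,1.5,0,0,-1]';python3 -m handwheel '[0,1.35,0,0,-1, 0,1.2,0,0,-1, 0,1.05,0,0,-1, 0,0.9,0,0,-1, 0,0.75,0,0,-1]';python3 -m handwheel '[0,0.6,0,0,-1, 0,0.45,0,0,-1, 0,0.3,0,0,-1, 0,0.15,0,0,-1, 0,0,0,0,-1]'
cat >> h.py <<'E'
def look(n,z=4):
    s=ctrl.get_state();c=ctrl.capture("scene");t=ctrl.capture("top");P=s["eef_pos"];y=np.degrees(np.arctan2(s["ee_rot"][1,1],s["ee_rot"][0,1]))
    print(P.round(1),s["wrist_force"].round(1),"yaw",y.round(2),bar(c,P+np.array([0,-10,-117]),y))
    for q,cc in(("s",c),("t",t)):
        u,v=proj(cc,P+np.array([0,0,-90]))[0].astype(int);crop(cc["frame"],max(u-75,0),max(v-65,0),u+75,v+55,5,q+n+".png")
    return c,t
E
python3 - <<'E'
from h import *
look("17")
E
```

```text
time: 24.23
eef_pos: [535.1, 22.5, 326.0]
ee_rot: [[0.0, 1.0, 0.027], [0.0, 0.027, -1.0], [-1.0, 0.0, -0.0]]
wrist_force: [0.6, -0.9, -3.2]
opening: 16.1
time: 24.65
eef_pos: [535.1, 97.5, 326.1]
ee_rot: [[0.0, 1.0, 0.01], [0.0, 0.01, -1.0], [-1.0, 0.0, -0.0]]
wrist_force: [0.3, 0.2, -3.1]
opening: 15.8
time: 25.07
eef_pos: [535.4, 149.7, 325.9]
ee_rot: [[-0.0, 1.0, 0.01], [-0.0, 0.01, -1.0], [-1.0, -0.0, 0.0]]
wrist_force: [0.3, -0.8, -2.7]
opening: 15.8
time: 25.48
eef_pos: [535.5, 163.8, 326.0]
ee_rot: [[0.0, 1.0, 0.009], [0.0, 0.009, -1.0], [-1.0, 0.0, -0.0]]
wrist_force: [-0.5, -0.5, -3.0]
opening: 16.0
[535.5 163.8 326. ] [-0.5 -0.5 -3. ] yaw 0.53 (0.63, 17.28, array([322.42, 205.62], dtype=float32), 369, (np.float32(291.0), np.float32(354.0)))
```

View pics/s17.png

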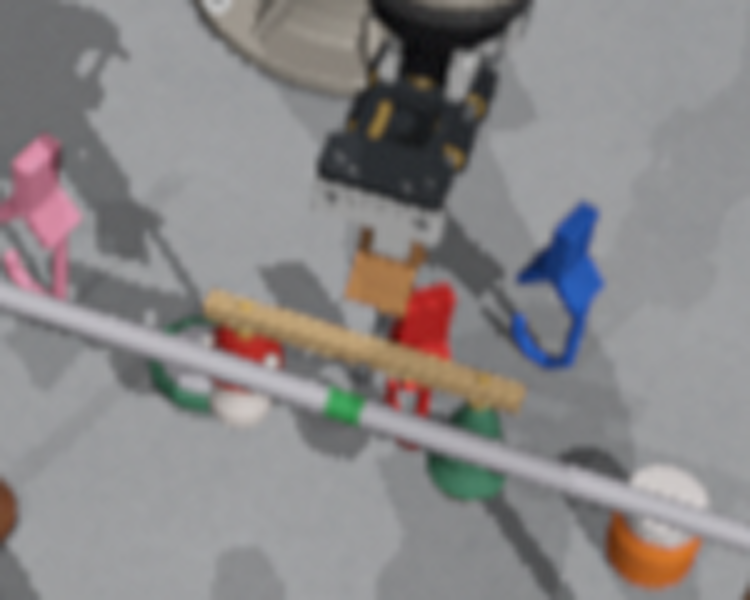

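View pics/t17.png

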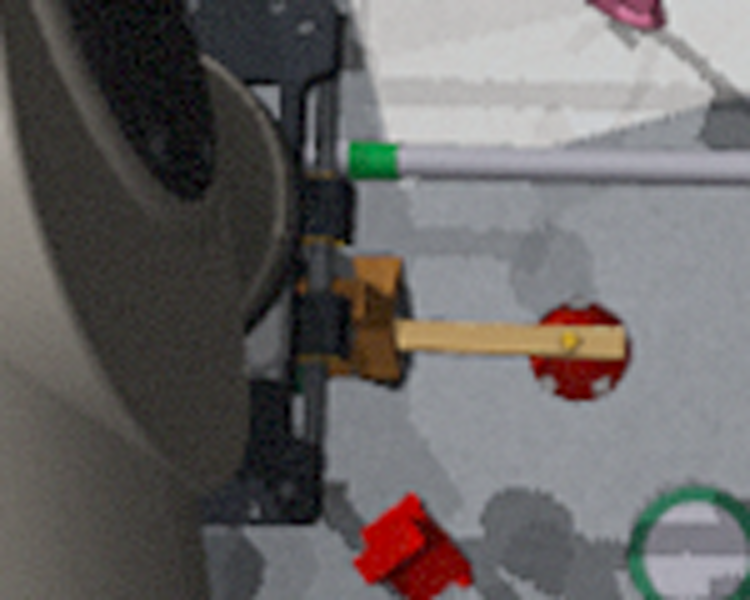

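```bash
python3 -m handwheel '[0.1,0.06,0,0,-1, 0.2,0.1,0,0,-1, 0.35,0.1,0,0,-1, 0.5,0.06,0,0,-1, 0.6,0,0,0,-1]';python3 -m handwheel '[0.7,0,0,0,-1, 0.7,0,0,0,-1, 0.7,0,0,0,-1, 0.7,0,0,0,-1, 0.7,0,0,0,-1]';python3 -m handwheel '[0.6,0,0,0,-1, 0.5,0,0,0,-1, 0.4,0,0,0,-1, 0.3,0,0,0,-1, 0.2,0,0,0,-1]';python3 -m handwheel '[0.14,0,0,0,-1, 0,0,0,0,-1, 0,0,0,0,-1, 0,0,0,0,-1]'
python3 - <<'E'
from h import *
look("18")
E
```

```text
time: 26.0
eef_pos: [553.4, 167.2, 326.0]
ee_rot: [[-0.0, 1.0, 0.01], [0.0, 0.01, -1.0], [-1.0, -0.0, -0.0]]
wrist_force: [0.9, 0.9, -2.9]
opening: 15.9
time: 26.42
eef_pos: [588.8, 166.9, 325.8]
ee_rot: [[-0.0, 1.0, 0.009], [-0.0, 0.009, -1.0], [-1.0, -0.0, 0.0]]
wrist_force: [0.1, 0.9, -2.4]
opening: 15.6
time: 26.83
eef_pos: [608.2, 167.0, 325.9]
ee_rot: [[-0.0, 1.0, 0.009], [-0.0, 0.009, -1.0], [-1.0, -0.0, 0.0]]
wrist_force: [-0.4, 1.4, -3.4]
opening: 16.3
time: 27.17
eef_pos: [609.2, 167.1, 326.0]
ee_rot: [[-0.0, 1.0, 0.01], [0.0, 0.01, -1.0], [-1.0, -0.0, -0.0]]
wrist_force: [-0.8, 0.1, -2.2]
opening: 15.8
[609.2 167.1 326. ] [-0.8  0.1 -2.2] yaw 0.55 (-0.71, 18.6, array([316.16, 224.5 ], dtype=float32), 394, (np.float32(283.0), np.float32(348.0)))
```

View pics/s18.png

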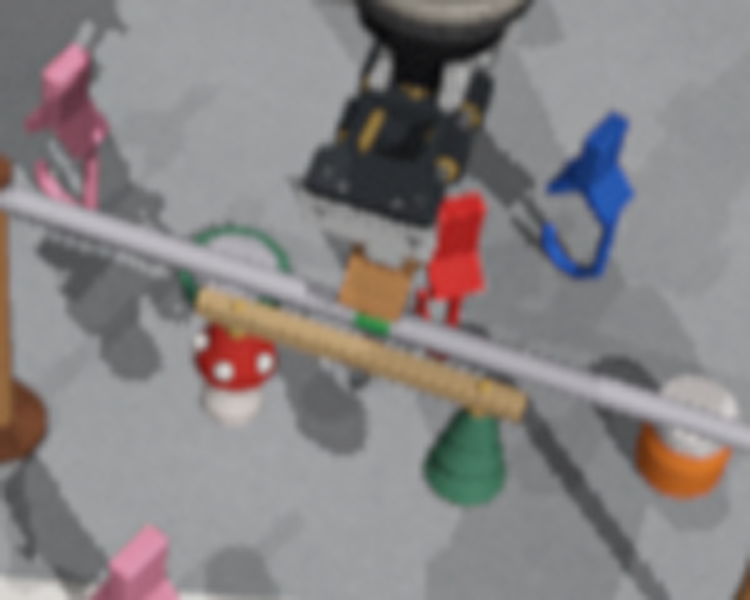

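View pics/t18.png

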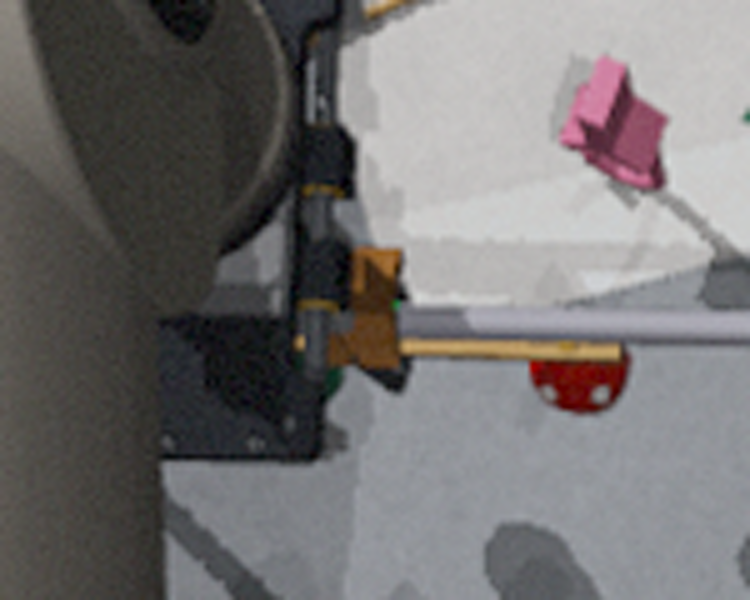

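The rail is inside the carrier's opening, above the bar and lined up with the tape. Lowering onto it.

```bash
python3 -m handwheel '[0,0,-0.2,0,-1, 0,0,-0.4,0,-1, 0,0,-0.5,0,-1, 0,0,-0.6,0,-1, 0,0,-0.5,0,-1]';python3 -m handwheel '[0,0,-0.4,0,-1, 0,0,-0.3,0,-1, 0,0,-0.2,0,-1, 0,0,-0.15,0,-1, 0,0,-0.1,0,-1]';python3 -m handwheel '[0,0,-0.1,0,-1, 0,0,-0.05,0,-1, 0,0,0,0,-1]'
python3 - <<'E'
from h import *
look("19");avg(4)
E
```

```text
time: 27.68
eef_pos: [609.1, 167.0, 303.0]
ee_rot: [[-0.001, 1.0, 0.009], [-0.0, 0.009, -1.0], [-1.0, -0.001, 0.0]]
wrist_force: [-0.7, 0.2, -3.4]
opening: 15.9
time: 28.1
eef_pos: [609.4, 167.0, 292.4]
ee_rot: [[-0.0, 1.0, 0.009], [0.0, 0.009, -1.0], [-1.0, -0.0, -0.0]]
wrist_force: [0.3, -0.2, -3.1]
opening: 16.0
time: 28.35
eef_pos: [609.4, 167.0, 291.0]
ee_rot: [[0.0, 1.0, 0.009], [0.0, 0.009, -1.0], [-1.0, 0.0, -0.0]]
wrist_force: [-0.2, -0.6, -3.2]
opening: 15.9
[609.4 167.  291. ] [-0.2 -0.6 -3.2] yaw 0.54 (-1.02, 18.96, array([314.49, 231.15], dtype=float32), 377, (np.float32(283.0), np.float32(346.0)))
t 28.65 F [-0.03 -0.04 -3.26] sd [0.28 0.4  0.45] M [-0.043  0.06  -0.004] sd [0.017 0.027 0.026] P [609.38 167.   291.05] [0.02 0.03 0.03]
```

View pics/s19.png

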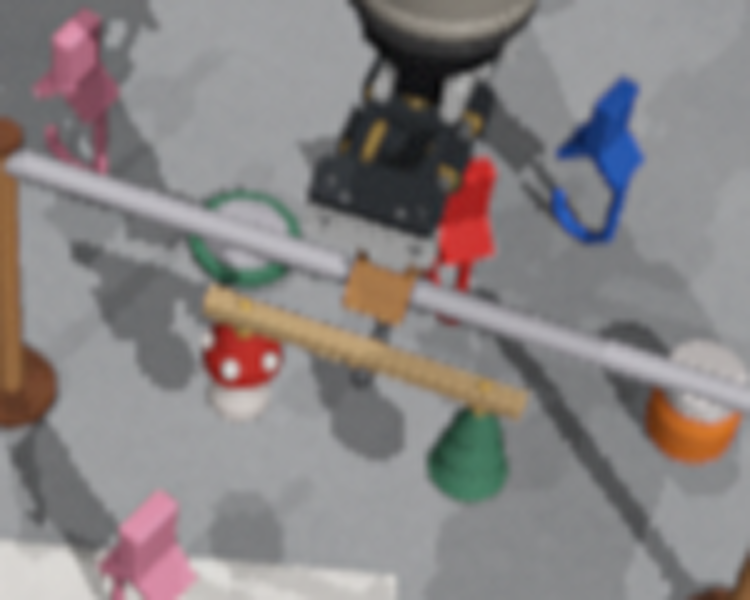

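View pics/t19.png

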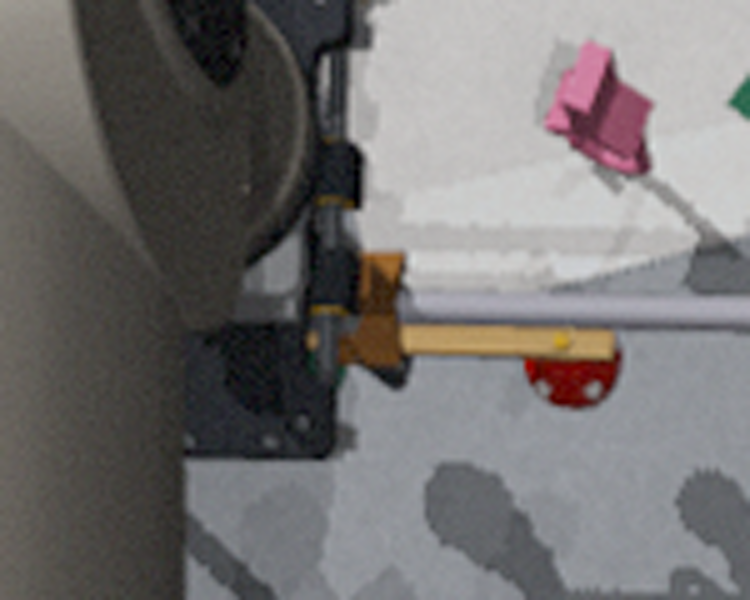

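```bash
python3 -m handwheel '[0,0,-0.05,0,-1, 0,0,0,0,-1]';python3 -m handwheel '[0,0,-0.03,0,-1, 0,0,0,0,-1]'
python3 - <<'E'
from h import *
avg(5)
E
```

```text
time: 28.82
eef_pos: [609.6, 167.0, 290.7]
ee_rot: [[0.001, 1.0, 0.009], [0.0, 0.009, -1.0], [-1.0, 0.001, -0.0]]
wrist_force: [0.3, -0.9, -2.1]
opening: 15.6
time: 28.98
eef_pos: [609.7, 167.0, 290.5]
ee_rot: [[0.001, 1.0, 0.009], [0.0, 0.009, -1.0], [-1.0, 0.001, -0.0]]
wrist_force: [0.9, 0.6, 1.0]
opening: 16.0
t 29.23 F [ 2.34 -0.14  2.29] sd [0.46 0.6  0.76] M [-0.064 -0.563 -0.002] sd [0.018 0.076 0.016] P [609.69 167.02 290.49] [0.02 0.02 0.02]
```

```bash
python3 -m handwheel '[0,0,0,0,-0.64, 0,0,0,0,-0.6, 0,0,0,0,-0.55, 0,0,0,0,-0.45, 0,0,0,0,-0.35]';python3 -m handwheel '[0,0,0,0,-0.3, 0,0,0,0,-0.3, 0,0,0,0,-0.3, 0,0,0,0,-0.3, 0,0,0,0,-0.3]'
python3 - <<'E'
from h import *
look("20")
E
```

```text
time: 29.65
eef_pos: [609.2, 167.0, 290.0]
ee_rot: [[-0.001, 1.0, 0.009], [-0.0, 0.009, -1.0], [-1.0, -0.001, 0.0]]
wrist_force: [0.2, -0.1, 0.9]
opening: 29.0
time: 30.07
eef_pos: [609.3, 167.0, 290.2]
ee_rot: [[-0.0, 1.0, 0.009], [0.0, 0.009, -1.0], [-1.0, -0.0, -0.0]]
wrist_force: [0.0, 0.6, -0.0]
opening: 33.0
[609.3 167.  290.2] [ 0.   0.6 -0. ] yaw 0.54 (-0.26, 18.53, array([314.52, 231.59], dtype=float32), 382, (np.float32(283.0), np.float32(346.0)))
```

View pics/s20.png

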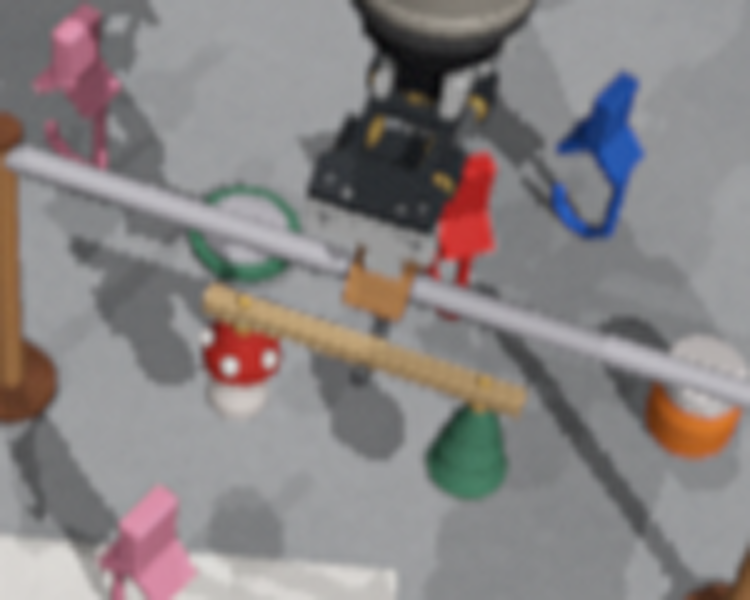

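Released without a jerk. I'll raise straight up, then back off toward the robot.

```bash
python3 -m handwheel '[0,0,0.3,0,-0.3, 0,0,0.8,0,-0.3, 0,0,1.5,0,-0.3, 0,0,2,0,-0.3, 0,0,2.5,0,-0.3]';python3 -m handwheel '[0,0,3,0,-0.3, -1,0,3,0,-0.3, -3,0,1,0,-0.3, -3,0,0,0,-0.3, -3,0,0,0,-0.3]';python3 -m handwheel '[-3,0,0,0,-0.3, -1,0,0,0,-0.3, 0,0,0,0,-0.3]'
python3 - <<'E'
from h import *
near=np.array([609.5,157,174.])
for i in range(12):
    c=ctrl.capture("scene"); 
    if i%2==0: print(bar(c,near,.5))
t=ctrl.capture("top")
crop(c["frame"],240,150,400,280,4,"s21.png");crop(t["frame"],90,100,250,230,4,"t21.png")
E
```

```text
time: 30.58
eef_pos: [608.9, 166.8, 361.8]
ee_rot: [[-0.001, 1.0, 0.009], [-0.001, 0.009, -1.0], [-1.0, -0.001, 0.001]]
wrist_force: [0.2, -0.5, -0.3]
opening: 32.9
time: 31.0
eef_pos: [508.7, 166.5, 432.3]
ee_rot: [[0.002, 1.0, 0.008], [0.0, 0.008, -1.0], [-1.0, 0.002, -0.0]]
wrist_force: [-0.1, 0.7, -0.6]
opening: 33.1
time: 31.25
eef_pos: [467.8, 167.1, 432.6]
ee_rot: [[0.001, 1.0, 0.011], [0.003, 0.011, -1.0], [-1.0, 0.001, -0.003]]
wrist_force: [0.2, -0.0, 1.3]
opening: 32.8
(-0.7, 18.81, array([314.46, 231.59], dtype=float32), 387, (np.float32(283.0), np.float32(346.0)))
(-0.29, 18.57, array([314.58, 231.63], dtype=float32), 384, (np.float32(283.0), np.float32(346.0)))
(-0.33, 18.6, array([314.5 , 231.59], dtype=float32), 388, (np.float32(283.0), np.float32(346.0)))
(-0.33, 18.6, array([314.5 , 231.59], dtype=float32), 388, (np.float32(283.0), np.float32(346.0)))
(-0.69, 18.8, array([314.45, 231.58], dtype=float32), 387, (np.float32(283.0), np.float32(346.0)))
(-0.31, 18.58, array([314.52, 231.61], dtype=float32), 385, (np.float32(283.0), np.float32(346.0)))
```

View pics/s21.png

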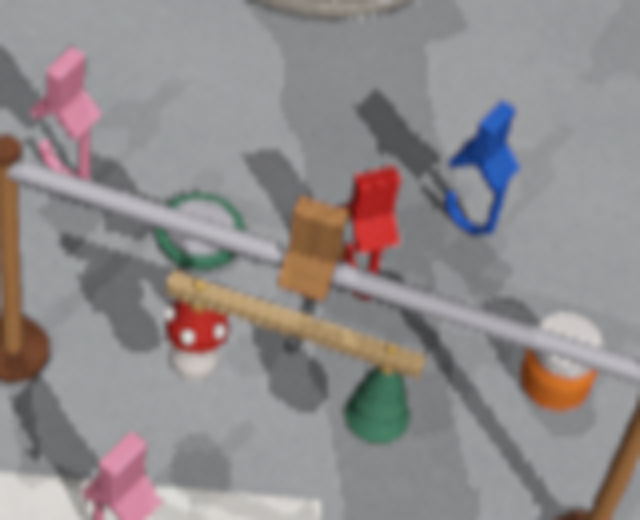

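View pics/t21.png

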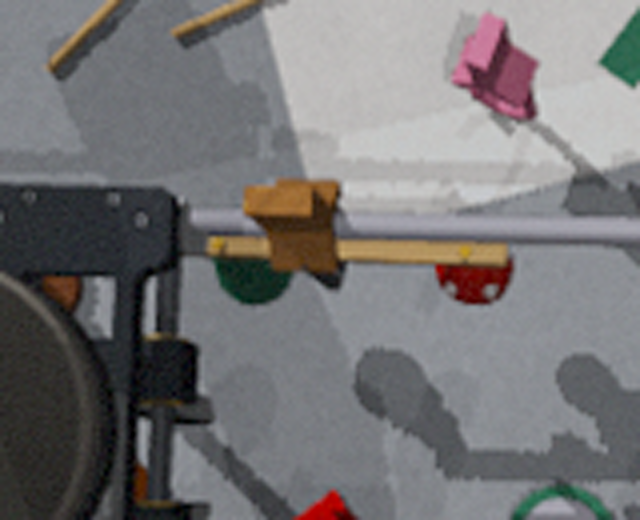

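Run:
```python
from h import *
t=ctrl.capture("top");c=ctrl.capture("scene")
out=[]
for q,x0,y0 in((t,145,135),(c,300,190)):
    s=8;f=cv2.resize(q["frame"][y0:y0+50,x0:x0+50],None,fx=s,fy=s,interpolation=cv2.INTER_CUBIC)
    o=(609.8,165.7 if q is t else 164.9,250)
    box(q,f,o,.5,(-8,8),(-18,18),(25,63),(x0,y0),s,(255,255,0))
    box(q,f,o,.5,(-23.5,23.5),(-18,18),(-9,-9.1),(x0,y0),s,(255,0,255)); out.append(f)
cv2.imwrite("pics/ov22.png",np.hstack(out))
```

View pics/ov22.png

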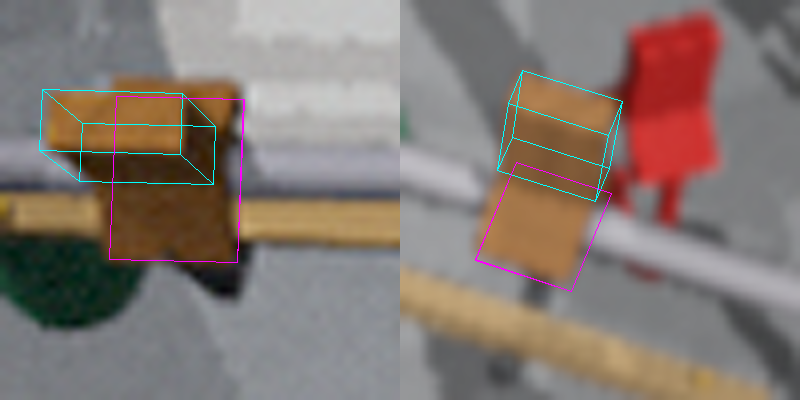

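Run:
```python
from h import *
import pickle
T,S=pickle.load(open("c0.pkl","rb"));t=ctrl.capture("scene")
d=cv2.absdiff(S["frame"],t["frame"]).max(2)
for n,P in(("glue",(715,-167,60)),("lid",(434,28,10)),("jar",(460,352,50))):
    u,v=proj(t,P)[0].astype(int); print(n,np.mean(d[v-8:v+8,u-8:u+8]>60))
ctrl.finish_job(); print(ctrl.get_state()["time"])
```

```text
glue 0.0
lid 0.6015625
jar 0.0
the job is handed in; nothing more can be done
the job is handed in; nothing more can be done
```

The crossbar now hangs by the carrier on the rail, over the green tape, and I handed the job in at about 32 s of the 72 s allowed.

I took the carrier off the rail and tried small lifts of about 4 mm at six points along the bar. The last one came up level, about 8–9 mm from the middle towards the fir. I raised the bar another 6 mm there to confirm it was free and steady, then carried it to the rail, lowered the carrier until the rail took the load, released it and backed off.

**Last checks:**
- **Level:** the bar tilts 0.3–0.7° by the camera, the scatter of the measurement. It was still over about 0.6 s of pictures.
- **Centring:** the carrier sits within about 2 mm of the tape's centre in both views, and no green shows on either side of it.
- **Tipping:** the most it tipped during the trials was about 3°. The gripper and arm stayed clear of the bar and its figures in every picture I viewed.
- **Glue bottle and paint jar:** no change from the first picture.
- **Jar lid, the one check that disagreed:** its patch of the image did change. The carrier hung in front of it at the start, and nothing came near the lid. I saw no shift in the later pictures, but I didn't measure its position again.

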